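# Turn the power board and push its tray across the gap into the test nest

## Task

In the tray on the feed stand, turn the power board end for end so that its green terminals lie at the tray's leading end (towards the test nest) and the heavy transformer at the tail, and set it down gently, flat in the tray. Then push the tray along the stand and across the gap into the test nest, without lifting it or letting it sag into the gap, until it is fully home against the end stop, and swing the red-knobbed latch shut behind it. Do not disturb the dropper bottle, the jar or the beaker.

Things in the scene. Friction and masses are not known exactly. Their poses are not given: they have to be found in the camera images.
- feed_stand: Fixed aluminium stand on four posts. Origin at bench level under its centre; +x is the direction of travel towards the nest, +y to the left of travel. Plate 112 mm wide, top at 55 mm, from x = -100 to +100 mm. Two steel edge guides, 9 mm high, inner faces at y = +-47.5; both ends are open.
- nest: Fixed test nest: grey box with an aluminium top plate 136 mm wide, in line with the stand beyond an open gap of 80 to 90 mm. Origin at bench level under its centre, axes parallel to the stand's (+x = travel). Plate top at 55 mm, from x = -100 (its edge slopes down over 8 mm) to +100. End stop face at x = +92, a black contact block above it.
- tray: Loose black open tray, smooth and slippery on the metal, 170 x 90 x 16 mm, 0.12 kg, floor 3 mm, walls 4 mm. Origin at the centre of its underside, +x towards its leading end (85 mm off, wall cut down in the middle); the tail is the plain wall at x = -85. Starts on the stand between the guides, 2.5 mm side play. Home in the nest, its origin is at x = +7 mm of the nest.
- power_board: Loose green board 150 x 70 mm on 5 mm feet, about 0.42 kg, in the tray (inside 162 x 82 mm). Origin at its middle, at the feet's soles, on the tray's 3 mm floor. +x is the transformer end; centre of mass near x = +45 mm, others to 28 mm high. Starts with the transformer leading: so loaded the tray tips into the gap. Turned, the weight stays over the stand until the leading end rests on the nest.
- transformer_top (a point): Centre of the transformer's top face, at x = +50 mm of the board, 45.5 mm above its soles. Its dark steel core, the place to grasp, is 24 mm along the board, 44 mm wide across it and reaches 38 mm down from here.
- terminals (a point): Centre of the top of the green screw terminals, 64 mm from the board's middle on the end away from the transformer.
- latch (a joint): Steel latch bar at the nest's entry, left of travel (away from the robot), 55 long, 10 wide, 8 to 14 mm above the plate, on an upright pivot. 0 = points back against the travel (open), below 0 = swung outwards, 1.57 = shut across the tray's tail (stop at 1.62). Grows anticlockwise from above. Light friction (1 N at the knob), stays where left; shuts only if the tray is within 3 mm of home.
- latch_knob (a point): Middle of the latch's red upright knob, 13 mm across and 20 mm high (bottom 23 mm, top 43 mm above the plate), 40 mm from the pivot.
- latch_pivot (a point): Point on the latch's upright pivot axis: x = -85.5, y = +60 mm in the nest's frame, 66 mm above the bench.
- nest_mouth (a point): Middle of the nest's lipped channel at its mouth, on the plate: x = -74 mm in the nest. From here rails 18 mm high, inner faces at y = +-47, run to the stop; lips on them, underside 17.6 mm over the plate (ramped at the mouth), reach in to y = +-40, so the tray can enter only by sliding. Low flared guides lead in from x = -96.
- bottle: Brown dropper bottle, 33 mm across, 102 mm high, origin under its centre; beside the feed stand. Leave it.
- jar: Small jar with a white lid, 36 mm across, 48 mm high, origin under its centre. Leave it.
- glass: Glass beaker, about 50 mm across, 61 mm high, origin under its centre. Leave it.
Mind the look-alikes: they are no part of the job. What is shaped like the power_board but pink is not meant.

How it is judged (in metres and radians):
On the way, in this order (a step that is already met when the one before it is completed fails the run):
1. the board lies turned round, let go, flat in the tray within 9 mm of its middle, transformer at the tail, with the tray still on the stand (its middle 50 mm or more before the edge) (x of transformer_top in the frame of tray below -0.04 m and x of power_board in the frame of tray between -0.009 and 0.009 m and z of power_board in the frame of tray below 0.0055 m and angle between power_board's own z axis and vertical below 0.05 rad and x of tray in the frame of feed_stand below 0.05 m and contact force between the fingers and power_board below 0.3 N), for 0.2 s.
2. the tray is home in the nest: within 3.5 mm of the end stop, with the latch not yet shut (x of tray in the frame of nest above 0.0035 m and value of joint latch below 1.2 rad), for 0.2 s.
At the end, for the whole second after the job is handed in: The tray lies level in the nest within 4.5 mm of the end stop, the latch is shut behind it (past 1.42 rad), the board lies flat in the tray with its terminals at the leading end and its transformer at the tail, and all is at rest (value of joint latch above 1.42 rad and x of tray in the frame of nest between 0.0025 and 0.0105 m and height (world z) of tray between 0.052 and 0.058 m and angle between tray's own z axis and vertical below 0.03 rad and x of transformer_top in the frame of tray below -0.04 m and x of terminals in the frame of tray above 0.05 m and z of power_board in the frame of tray below 0.0055 m and angle between power_board's own z axis and vertical below 0.05 rad and linear speed of each of tray, power_board below 0.01 m/s); the robot touches nothing.
It fails at once if the tray sags or tips: it tilts by more than 4.5 degrees or its middle sinks more than 5 mm below the plates (angle between tray's own z axis and vertical above 0.08 rad or height (world z) of tray below 0.05 m).
It fails at once if the tray is lifted more than 10 mm off the plates (height (world z) of tray above 0.065 m).
It fails at once if the board is dropped into the tray (faster than 0.35 m/s within 9 mm of its floor) (z of power_board in the frame of tray below 0.012 m and linear speed of power_board above 0.35 m/s).
It fails at once if the board falls off or is tipped by more than 45 degrees (height (world z) of power_board below 0.045 m or angle between power_board's own z axis and vertical above 0.8 rad).
It fails at once if the bottle, jar or beaker is moved more than 15 mm or tipped (distance of any of bottle, jar, glass from where it was at the start of the episode above 0.015 m or angle between any of bottle, jar, glass's own z axis and vertical above 0.3 rad).
It also fails if it takes over 72 s, if anything falls off the work surface, if the arm or the gripper's body presses on something with over 40 N, if the wrist force passes 120 N, or if a joint passes its speed limit or range.

## Robot

A 6-joint arm with a two-finger parallel gripper is mounted at the origin on a cart in front of the work surface, level with it; the furniture and walls round the work are solid. World frame = base frame: x ahead of the robot, y to its left, z up, the work surface at z = 0. Lengths are in m, angles in degrees, forces in N, time in s.
With the tool pointing down it reaches from about 0.35 to 1 m from the base axis. Payload 7.1 kg.
Tool frame: the origin (TCP) lies on the centre line of the jaws, within the pads' length; the fingertips stand 22 mm ahead of it and the grasp point (between the pads) lies 3 mm ahead of it (arm.tip_reach is the distance from the TCP to the fingertips, in m); z points along the fingers, y is the line along which they close (so a half turn about z gives the same grasp; the last joint's range is limited). The gripper opens to 85 mm and grips with 20 to 120 N. Pads are 22 mm wide; open, the fingers measure 114 mm over their backs; the gripper's body (76 mm by 85 mm) begins 54 mm behind the grasp point. The pads swing forward as they close: fully open they stand 13 mm farther back than shut.
Start: joints at [73.052, 24.242, 93.386, -0, 62.372, -1.089], TCP at [0.171, 0.601, 0.253] pointing down, gripper open.
Joint ranges: [-172.04, 172.04], [-51.8, 120.97], [4.93, 147.93], [-75.15, 255.16], [6.16, 154.13], [-145.62, 145.62]. Speed limits (degrees/s): [136.94, 136.94, 172.46, 180, 180, 180].

## Interface

Orientations are given as a 3x3 rotation matrix whose columns are the frame's x, y, z axes.
In Python, from bench import arm gives the robot as it stands.
- The arm moves only by the tool carry_out, never from a script. Its argument "deltas" is a list of rows, each a list of 7 numbers: the turn, a rotation vector about the tool's x, y, z in rad, then the shift along the tool's x, y, z in cm, then the finger opening in cm, from 0 to 8.54. A call has 1 to 5 rows; each row shifts and turns the commanded pose from where the row before left it, along the tool's axes as they then stand; what a row does not reach is not made up. A row lasts 1/8 s, in which the tool goes at most 62.5 mm and 10.7 degrees, less where a joint would pass 70% of its speed; a pose out of reach is approached as far as the arm can. A call is refused whole if a number of a shift passes 6.25 or a number of a turn 0.188, either way. A call with a gripper value outside its range is refused whole. The fingers move at their own pace and stop on an object; "grip_force" is the grip in N (left out, the last holds). Time passes only in rows, so rows that do not move let the fingers close. It gives the time, the measured TCP pose, the force, the opening and the grip force at its end, in the units of the state.
- arm.sense(): the state, without advancing time (a new reading comes with each control period).
- arm.read_camera(name): name is "side" or "top"; returns the picture (420x560x3 uint8, red, green, blue); there is no depth.
- arm.get_calibration(name): a dict with "K" (3x3 intrinsics, pixels), "R" (3x3) and "t" (3): a world point X has camera coordinates R X + t. Camera axes: x right, y down, z forward; pixel columns grow to the right and rows downward; lengths in m; the calibration is good to about 2 mm. A picture is of the moment at which its call begins. get_calibration takes no time and is no camera call.
- arm.sign_off(): hands the job in; it is judged then, once.
Trained networks look in the newest picture that a camera, given by its name, has taken for a name from the list of things; names that differ only in an ending like _2 or _b are one class to them, and where a whole thing is asked for, a point or a joint stands for the part that bears it (a point fixed in the world has none). Each returns a list of dicts, best first, with "confidence" (0 to 1); they miss things now and then, are a little off and sometimes report something else, mostly with a low value. They report only what shows in the picture. A call takes as long as a camera call. They do not tell look-alikes from the thing itself.
- arm.look_for(camera, name): "at" ([column, row] in pixels, amid what is visible of it).
- arm.masks_of(camera, name): "pixels" (420x560 bool, what is visible of it) and "at" ([column, row] in pixels, amid what is visible of it).
The state is a dict: "time": time; "qpos": joint angles; "joint_vel": joint speeds; "joint_torque": joint torques, N m; "ee_pos": TCP position; "orientation": TCP orientation; "contact_force": force on the tool from outside, world axes, zero at the start; "moment": the same for the moment, N m; "gripper_width": finger opening in m; "grasp_force": force on a finger pad.
Only numpy, scipy, OpenCV 4.12 (cv2) and the standard library are available. Lean on these libraries where they do the work, as an engineer would, in place of code of your own. Each camera call takes 0.05 s, during which the arm holds its last target. There are 200 camera calls.

## Working session

There is one attempt and no reset: what is moved stays moved. The work goes in short steps, Python scripts to look and compute and a tool call to move; the robot and the scene stay as the last step left them, time stands still between calls to the robot, and variables do not carry over. Pictures are saved under pics/ and viewed, at most 10 in all, crops included, and the job is handed in when it is done.

Besides the shell and the picture viewer there is one more tool, called after "Request:" by a JSON object that holds its "fn" and its "kwargs". carry_out: Moves the arm, as the interface text tells. Its arguments: {"type":"object","properties":{"deltas":{"type":"array"},"grip_force":{"type":"number"}},"required":["deltas"]}

```bash
mkdir -p pics; ls
cat > h.py <<'E'
import numpy as np, cv2
from bench import arm
def save(c,n):
    im=arm.read_camera(c); cv2.imwrite('pics/'+n,cv2.cvtColor(im,cv2.COLOR_RGB2BGR)); return im
def unproj(c,px,z):
    k=arm.get_calibration(c); K,R,t=map(np.array,(k['K'],k['R'],k['t']))
    d=R.T@np.linalg.inv(K)@np.array([px[0],px[1],1.]); o=-R.T@t
    return o+d*(z-o[2])/d[2]
def proj(c,X):
    k=arm.get_calibration(c); K,R,t=map(np.array,(k['K'],k['R'],k['t']))
    p=K@(R@np.array(X)+t); return p[:2]/p[2]
E
python3 - <<'E'
from h import *
np.set_printoptions(precision=4,suppress=True)
for c in('top','side'):
    im=save(c,c+'1.png')
    k=arm.get_calibration(c); print(c,'cam at',-np.array(k['R']).T@k['t'])
    for n,z in (('feed_stand',.055),('nest',.055),('tray',.07),('power_board',.07),('transformer_top',.1035),('terminals',.08),('latch',.066),('latch_knob',.088),('bottle',.05),('jar',.048),('glass',.06)):
        for d in arm.look_for(c,n)[:3]: print(n,np.round(d['at'],1),round(d['confidence'],2),unproj(c,d['at'],z)[:2])
s=arm.sense();print(s['time'],s['ee_pos'],s['orientation'],s['gripper_width'],s['contact_force'])
E
```

```text
pics
top cam at [0.3893 0.0246 0.9391]
feed_stand [258.8 212.2] 0.71 [0.5096 0.1121]
feed_stand [248.3 142.3] 0.42 [0.678  0.1416]
nest [367.  204.1] 0.88 [ 0.5316 -0.1382]
nest [392.4 277. ] 0.16 [ 0.3664 -0.1925]
tray [240.6 171.8] 0.79 [0.6019 0.1555]
tray [250.4 140.6] 0.34 [0.6773 0.1348]
power_board [245.9 191.3] 0.92 [0.5559 0.1418]
power_board [298.3 283.2] 0.67 [0.3495 0.0186]
transformer_top [300.6 287.7] 0.64 [0.3416 0.0138]
transformer_top [246.2 193.5] 0.56 [0.5446 0.1364]
terminals [301.9 284.5] 0.71 [0.3473 0.0108]
terminals [243.1 243.4] 0.34 [0.4353 0.1431]
latch [322.9 171.3] 0.54 [ 0.6057 -0.0356]
latch [370.1 201.8] 0.37 [ 0.5352 -0.1433]
latch [246.1 192.4] 0.26 [0.5541 0.1418]
latch_knob [320.6 170.2] 0.46 [ 0.6028 -0.0289]
bottle [247.7 142.6] 0.57 [0.6789 0.1437]
jar [239.4 206. ] 0.67 [0.5248 0.159 ]
jar [242.7 242.1] 0.61 [0.44   0.1486]
glass [391.8 276.4] 0.88 [ 0.3678 -0.19  ]
side cam at [0.5678 0.7522 0.5522]
feed_stand [269.5 285.8] 0.58 [0.5567 0.2352]
nest [273.8 184. ] 0.79 [ 0.5321 -0.0955]
tray [262.  278.9] 0.57 [0.5685 0.2339]
tray [272.9 186.6] 0.28 [ 0.5357 -0.0588]
power_board [362.  223.8] 0.83 [0.3724 0.0947]
power_board [268.4 246.2] 0.62 [0.5545 0.1496]
transformer_top [360.2 225.9] 0.82 [0.3905 0.1464]
transformer_top [263.  246.5] 0.8 [0.5645 0.1916]
terminals [266.4 248.9] 0.92 [0.5586 0.1693]
terminals [362.1 223.2] 0.65 [0.3758 0.1064]
latch [236.8 190.4] 0.46 [ 0.6153 -0.0559]
latch_knob [236.9 192.1] 0.42 [ 0.6129 -0.0125]
bottle [193.8 259. ] 0.73 [0.6902 0.1513]
jar [330.5 259.8] 0.68 [0.4442 0.1695]
glass [336.7 165. ] 0.74 [ 0.375  -0.1653]
1.2 [0.1708 0.6012 0.2533] [[-0.9619  0.2733 -0.    ]
 [ 0.2733  0.9619 -0.    ]
 [ 0.     -0.     -1.    ]] 0.08565178402577531 [-0.1131  0.0681 -0.2414]
```

Run:
```python
import cv2
a=cv2.imread('pics/top1.png')[110:310,190:430]; cv2.imwrite('pics/t1c.png',cv2.resize(a,(720,600),interpolation=cv2.INTER_CUBIC))
a=cv2.imread('pics/side1.png')[140:320,160:400]; cv2.imwrite('pics/s1c.png',cv2.resize(a,(800,600),interpolation=cv2.INTER_CUBIC))
```

```text
(no output)
```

View pics/t1c.png

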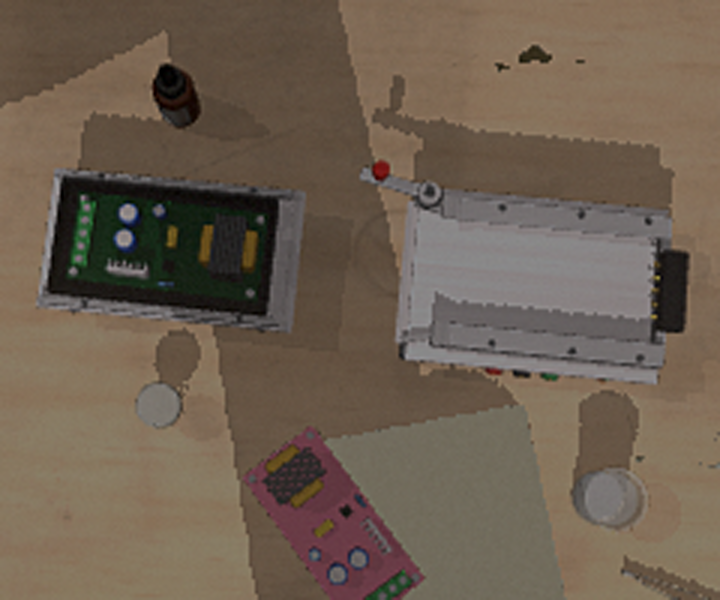

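View pics/s1c.png

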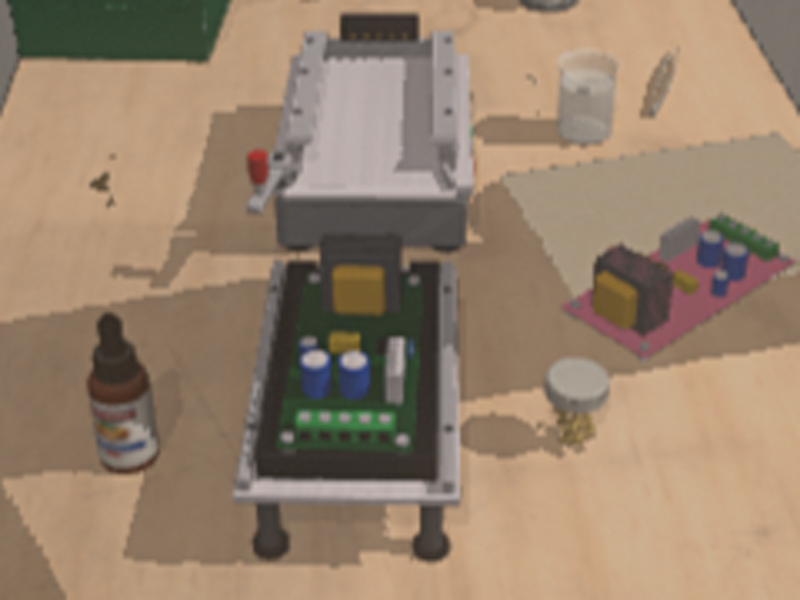

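The top view shows the stand with the green board, terminals at tail (crop 82,235) and transformer leading (228,246). The latch is open with its knob at (380,169), and the pink decoy sits below. The side view agrees. Next I fit the stand and nest poses and check them with an overlay.

```bash
cat > fit.py <<'E'
from h import *
from scipy.optimize import least_squares
np.set_printoptions(precision=4,suppress=True)
T=lambda p:(190+p[0]/3,110+p[1]/3); S=lambda p:(160+p[0]*.3,140+p[1]*.3)
def W(p,X): c,s=np.cos(p[2]),np.sin(p[2]); return np.array([p[0]+c*X[0]-s*X[1],p[1]+s*X[0]+c*X[1],X[2]])
st=[('top',(-.1,.056,.064),(57,170)),('top',(.1,.056,.055),(305,192)),('top',(.1,-.056,.055),(290,332)),('top',(-.1,-.056,.064),(37,307)),
    ('side',(-.1,.056,.055),(238,490)),('side',(-.1,-.056,.055),(460,490))]
ne=[('top',(.1,.068,.055),(672,210)),('top',(.1,-.068,.055),(658,382)),('top',(-.0855,.06,.075),(430,192)),('top',(-.074,-.04,.073),(435,322)),('top',(.092,-.04,.073),(652,345)),('top',(.092,.04,.073),(655,238)),('top',(-.074,.04,.073),(440,217)),
    ('side',(-.1,.068,.05),(278,202)),('side',(-.1,-.068,.05),(468,200))]
bo=[('top',(.075,.035,.0646),(272,210)),('top',(.075,-.035,.0646),(258,305)),('top',(-.075,-.035,.0646),(66,278)),('top',(-.075,.035,.0646),(80,193))]
cv=lambda c,p:np.array((T if c=='top' else S)(p))
def fit(pts,p0):
    f=lambda p:np.concatenate([proj(c,W(p,X))-cv(c,q) for c,X,q in pts])
    r=least_squares(f,p0,loss='soft_l1'); print(r.x[:2],np.degrees(r.x[2])); print(r.fun.reshape(-1,2)); return r.x
if __name__=='__main__':
    ps=fit(st,[.52,.14,-1.65]);pn=fit(ne,[.52,-.14,-1.65]);pb=fit(bo,[.52,.14,-1.65])
    c,s=np.cos(ps[2]),np.sin(ps[2]);R=np.array([[c,s],[-s,c]])
    print('nest in stand',R@(pn-ps)[:2],'board',R@(pb-ps)[:2])
    imgs={'top':(cv2.imread('pics/t1c.png'),lambda q:((q[0]-190)*3,(q[1]-110)*3)),'side':(cv2.imread('pics/s1c.png'),lambda q:((q[0]-160)/.3,(q[1]-140)/.3))}
    def box(p,x0,x1,y0,y1,z,col):
        for n,(im,f) in imgs.items():
            P=np.array([f(proj(n,W(p,(x,y,z)))) for x,y in((x0,y0),(x1,y0),(x1,y1),(x0,y1))])
            cv2.polylines(im,[np.int32(P*8)],True,col,1,cv2.LINE_AA,3)
    box(ps,-.1,.1,-.056,.056,.055,(0,0,255)); box(ps,-.1,.1,-.0475,.0475,.064,(255,255,0))
    box(pn,-.1,.1,-.068,.068,.055,(0,0,255)); box(pn,-.074,.092,-.04,.04,.0745,(255,255,0))
    box(pb,-.075,.075,-.035,.035,.0646,(0,255,0)); box(pb,.038,.062,-.022,.022,.1035,(0,255,255))
    for n in imgs: cv2.imwrite(f'pics/ov_{n}.png',imgs[n][0])
E
python3 fit.py
```

```text
[0.5548 0.1387] -95.06881617204125
[[-0.685  -1.7582]
 [ 1.1674 -0.1678]
 [ 1.2635  0.2186]
 [-0.3598 -0.5686]
 [ 0.0906 -0.0693]
 [ 1.4572  0.7294]]
[ 0.5311 -0.1377] -94.93488834413908
[[-1.8222 -0.3627]
 [-0.5537  0.5559]
 [-0.5167 -0.4066]
 [-0.9326 -0.0493]
 [ 0.9008 -0.4708]
 [ 1.9552  0.2622]
 [ 0.352   0.4257]
 [-2.6288 -1.2859]
 [ 2.4733 -0.5274]]
[0.555  0.1417] -96.3504990463817
[[-0.5394  1.2711]
 [ 0.2312 -0.7977]
 [ 0.1941  0.3625]
 [ 0.0591 -0.5652]]
nest in stand [0.2774 0.0009] board [-0.003  -0.0001]
```

View pics/ov_top.png

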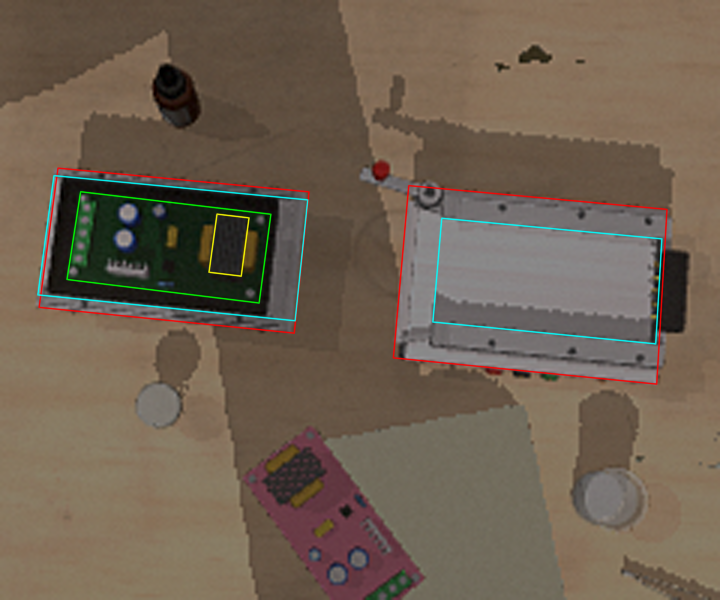

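View pics/ov_side.png

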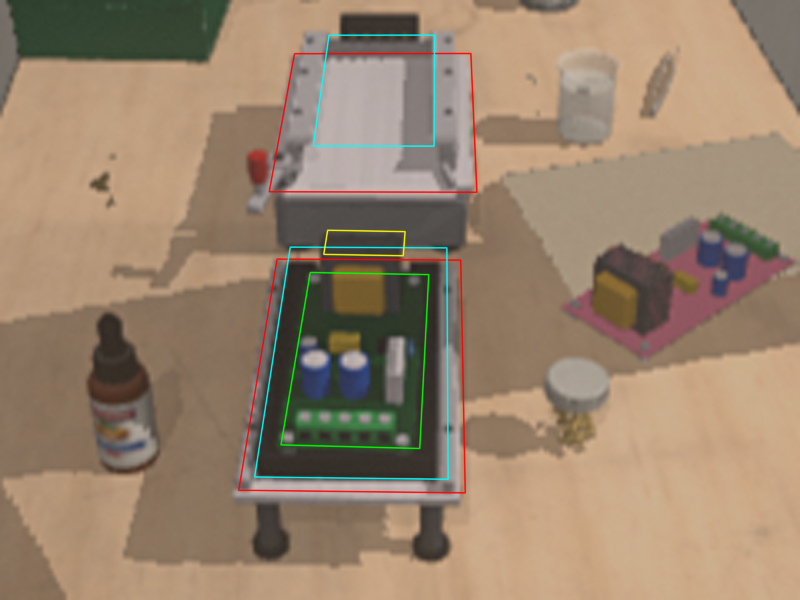

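Overlay agrees within about 2 mm. A plain 180° turn would need q6 ≈ -156°, which is past its range. So I'll check whether grasping with the tool tilted about the closing axis makes both the pick and the place reachable.

Run:
```python
from h import *
from scipy.spatial.transform import Rotation as Ro
np.set_printoptions(precision=1,suppress=True)
print([a for a in dir(arm) if a[0]!='_'],arm.tip_reach)
u=np.array([np.cos(np.radians(-95)),np.sin(np.radians(-95)),0]);v=np.array([-u[1],u[0],0]);S=np.array([.5555,.139,0]);ez=np.array([0,0,1.])
print('pick',S+.047*u,'place',S-.053*u)
for L in(.2,.28):
  for al in(-35,-30,-25,-20,-15,15,20,25,30,35):
    a=np.radians(al);row=[]
    for p0,sg in((S+.047*u,1),(S-.053*u,-1)):
        z=-np.cos(a)*ez+sg*np.sin(a)*u
        y=sg*v; x=np.cross(y,z); R=np.c_[x,y,z]; 
        w=p0+[0,0,.095]-L*z
        q1=np.arctan2(w[1],w[0])
        for phi in(120,):
            M=(Ro.from_euler('z',q1)*Ro.from_euler('y',phi,degrees=True)).inv().as_matrix()@R
            q5=np.arccos(M[2,2]);q4=np.arctan2(M[1,2],M[0,2]);q6=np.arctan2(M[2,1],-M[2,0])-np.pi/2
            for f in (0,180): pass
            d=np.degrees([q1,q4,q5,q6]); d[3]=(d[3]+180)%360-180
            row+=list(d)
    print(L,al,np.array(row))
```

```text
['IKError', 'get_calibration', 'look_for', 'masks_of', 'read_camera', 'sense', 'sign_off', 'tip_reach'] 0.022
pick [0.6 0.1 0. ] place [0.6 0.2 0. ]
0.2 -35 [  -2.3   39.5   64.4  -16.4   28.2  -29.    82.1 -137. ]
0.2 -30 [  -0.8   34.3   62.3  -12.7   27.1  -25.6   78.3 -138.5]
0.2 -25 [   0.8   28.8   60.6   -8.7   25.9  -22.1   74.6 -140.4]
0.2 -20 [   2.5   23.2   59.4   -4.3   24.7  -18.3   71.1 -142.7]
0.2 -15 [   4.2   17.4   58.7    0.3   23.3  -14.2   67.9 -145.4]
0.2 15 [  14.5  -15.5   65.9   26.6   14.2   17.1   56.2 -169.9]
0.2 20 [  16.   -20.    68.7   29.8   12.6   23.2   56.  -174.8]
0.2 25 [  17.5  -24.3   71.8   32.6   11.    29.2   56.3 -179.6]
0.2 30 [ 18.9 -28.2  75.1  35.    9.5  35.2  57.2 175.7]
0.2 35 [ 20.2 -32.   78.6  36.9   8.   40.9  58.6 171.4]
0.28 -35 [  -7.2   38.5   67.   -19.9   31.5  -27.7   83.4 -134.5]
0.28 -30 [  -5.    33.7   64.3  -16.1   30.1  -24.6   79.4 -136.2]
0.28 -25 [  -2.7   28.5   62.1  -11.8   28.5  -21.4   75.5 -138.3]
0.28 -20 [  -0.3   23.1   60.4   -6.9   26.8  -17.8   71.7 -140.8]
0.28 -15 [   2.1   17.4   59.3   -1.7   25.   -14.    68.2 -143.9]
0.28 15 [  16.4  -15.2   66.4   28.3   12.2   17.2   56.7 -171.9]
0.28 20 [  18.5  -19.6   69.4   32.     9.9   23.2   56.9 -177.4]
0.28 25 [ 20.5 -23.5  72.8  35.1   7.7  29.2  57.8 177.3]
0.28 30 [ 22.3 -27.2  76.5  37.7   5.5  34.9  59.2 172.4]
0.28 35 [ 24.  -30.6  80.3  39.8   3.3  40.4  61.2 167.9]
```

```bash
cat > plan.py <<'E'
from h import *
from scipy.spatial.transform import Rotation as Ro
def frame(yawy,tilt):
    """tool y at world angle yawy (deg); z down, tilted so the gripper's back leans towards -perp: z=-cos ez + sin(tilt)*w, w = y rotated -90"""
    y=np.array([np.cos(np.radians(yawy)),np.sin(np.radians(yawy)),0]); w=np.array([y[1],-y[0],0]); t=np.radians(tilt)
    z=-np.cos(t)*np.array([0,0,1.])+np.sin(t)*w
    return np.c_[np.cross(y,z),y,z]
def plan(p,R,op,n=None,step=5.0,turn=.17):
    s=arm.sense(); p0=np.array(s['ee_pos']); R0=np.array(s['orientation'])
    rv=Ro.from_matrix(R0.T@R).as_rotvec(); d=(np.array(p)-p0)*100
    if n is None: n=int(np.ceil(max(np.abs(rv).max()/turn,np.abs(d).max()/step,1)))
    dR=Ro.from_rotvec(rv/n).as_matrix(); C=R0
    print('n',n,'d',np.round(d,2),'rv',np.round(rv,3))
    for i in range(n):
        sh=C.T@d/n; C=C@dR
        print([float(x) for x in np.round(rv/n,3)]+[float(x) for x in np.round(sh,2)]+[op])
def st():
    s=arm.sense(); print(round(s['time'],2),np.round(s['ee_pos'],4),'q',np.round(s['qpos'],1),'F',np.round(s['contact_force'],1),'w',np.round(s['gripper_width'],4),'g',np.round(s['grasp_force'],1))
E
python3 - <<'E'
from plan import *
plan([.55,.0906,.20],frame(-5.5,-28.6),5.6)
E
```

```text
n 11 d [ 37.92 -51.06  -5.33] rv [-0.346  0.415  1.359]
[-0.031, 0.038, 0.124, -4.58, -3.52, 0.48, 5.6]
[-0.031, 0.038, 0.124, -5.0, -2.94, 0.2, 5.6]
[-0.031, 0.038, 0.124, -5.32, -2.3, -0.08, 5.6]
[-0.031, 0.038, 0.124, -5.56, -1.62, -0.34, 5.6]
[-0.031, 0.038, 0.124, -5.7, -0.91, -0.6, 5.6]
[-0.031, 0.038, 0.124, -5.74, -0.18, -0.83, 5.6]
[-0.031, 0.038, 0.124, -5.68, 0.55, -1.04, 5.6]
[-0.031, 0.038, 0.124, -5.52, 1.28, -1.22, 5.6]
[-0.031, 0.038, 0.124, -5.27, 1.99, -1.38, 5.6]
[-0.031, 0.038, 0.124, -4.93, 2.67, -1.5, 5.6]
[-0.031, 0.038, 0.124, -4.5, 3.3, -1.58, 5.6]
```

Request:
{"fn": "carry_out", "kwargs": {"deltas": [[-0.031,0.038,0.124,-4.5,-3.5,0.5,5.6],[-0.031,0.038,0.124,-5.0,-2.9,0.2,5.6],[-0.031,0.038,0.124,-5.3,-2.3,-0.1,5.6],[-0.031,0.038,0.124,-5.5,-1.6,-0.3,5.6],[-0.031,0.038,0.124,-5.7,-0.9,-0.6,5.6]]}}

```text
time: 1.82
ee_pos: [0.343, 0.3693, 0.2292]
orientation: [[-0.611, 0.789, -0.069], [0.759, 0.608, 0.231], [0.224, 0.089, -0.971]]
contact_force: [0.5, -0.0, 0.1]
gripper_width: 0.0561
grasp_force: 0.0
```

Request:
{"fn": "carry_out", "kwargs": {"deltas": [[-0.031,0.038,0.124,-5.7,-0.2,-0.8,5.6],[-0.031,0.038,0.124,-5.7,0.5,-1.0,5.6],[-0.031,0.038,0.124,-5.5,1.3,-1.2,5.6],[-0.031,0.038,0.124,-5.0,1.9,-1.3,5.6],[-0.031,0.038,0.124,-4.0,2.3,-1.3,5.6]]}}

```text
time: 2.45
ee_pos: [0.5075, 0.1475, 0.2056]
orientation: [[-0.028, 1.0, 0.012], [0.896, 0.02, 0.444], [0.444, 0.023, -0.896]]
contact_force: [0.2, 1.1, -0.1]
gripper_width: 0.0559
grasp_force: 0.0
```

Run:
```python
from plan import *
st()
plan([.55,.0906,.13],frame(-5.5,-28.6),5.6)
```

```text
2.45 [0.5075 0.1475 0.2056] q [  1.3  20.6 111.7  34.4  51.7 -22.8] F [ 0.2  1.1 -0.1] w 0.0559 g 0.0
n 2 d [ 4.25 -5.69 -7.56] rv [-0.033  0.038  0.114]
[-0.016, 0.019, 0.057, -4.29, 1.98, 2.15, 5.6]
[-0.016, 0.019, 0.057, -4.21, 2.19, 2.1, 5.6]
```

Request:
{"fn": "carry_out", "kwargs": {"deltas": [[-0.011,0.013,0.038,-2.9,1.3,1.4,5.6],[-0.011,0.013,0.038,-2.8,1.4,1.4,5.6],[-0.011,0.013,0.038,-2.8,1.5,1.4,5.6],[0,0,0,0,0,0,5.6],[0,0,0,0,0,0,5.6]]}}

```text
time: 3.08
ee_pos: [0.5484, 0.0926, 0.1306]
orientation: [[0.08, 0.996, 0.043], [0.874, -0.091, 0.477], [0.478, -0.0, -0.878]]
contact_force: [0.6, 0.4, 0.4]
gripper_width: 0.0562
grasp_force: 0.0
```

Run:
```python
from plan import *
st()
plan([.55,.0906,.097],frame(-5.5,-28.6),5.6,n=3)
for c in('side','top'):
    save(c,c+'2.png')
a=cv2.imread('pics/side2.png')[160:310,190:340];b=cv2.imread('pics/top2.png')[130:280,190:340]
cv2.imwrite('pics/c2.png',cv2.resize(np.hstack([a,b]),(800,400),interpolation=cv2.INTER_CUBIC))
```

```text
3.08 [0.5484 0.0926 0.1306] q [ -5.6  30.5 109.6  40.2  47.8 -30. ] F [0.6 0.4 0.4] w 0.0562 g 0.0
n 3 d [ 0.16 -0.2  -3.36] rv [-0.003  0.     0.005]
[-0.001, 0.0, 0.002, -0.59, 0.06, 0.95, 5.6]
[-0.001, 0.0, 0.002, -0.59, 0.06, 0.95, 5.6]
[-0.001, 0.0, 0.002, -0.59, 0.06, 0.95, 5.6]
```

View pics/c2.png

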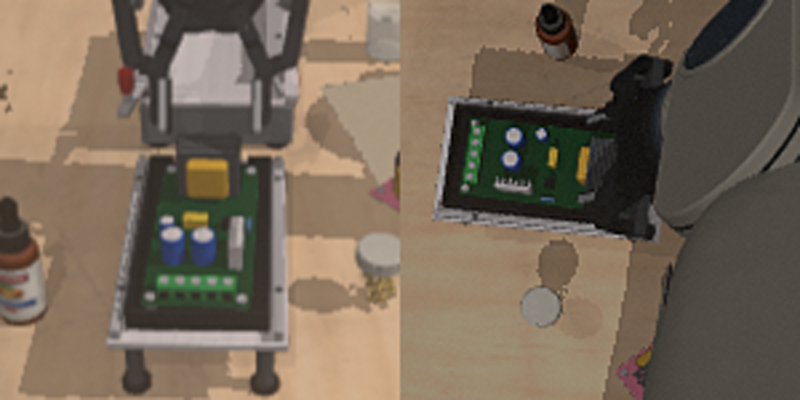

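The gripper straddles the transformer centrally (side crop: fingers at 163 and 253, core 178–240), so I descend.

Request:
{"fn": "carry_out", "kwargs": {"deltas": [[0,0,0.002,-0.6,0.05,0.95,5.6],[0,0,0.002,-0.6,0.05,0.95,5.6],[0,0,0,-0.6,0.05,0.95,5.6],[0,0,0,0,0,0,5.6],[0,0,0,0,0,0,5.6]], "grip_force": 60}}

```text
time: 3.8
ee_pos: [0.5498, 0.0899, 0.0963]
orientation: [[0.084, 0.995, 0.043], [0.874, -0.095, 0.476], [0.478, -0.002, -0.878]]
contact_force: [0.7, -0.4, 1.0]
gripper_width: 0.0562
grasp_force: 0.0
```

Request:
{"fn": "carry_out", "kwargs": {"deltas": [[0,0,0,0,0,0,4.6],[0,0,0,0,0,0,3.0],[0,0,0,0,0,0,3.0],[0,0,0,0,0,0,3.0]], "grip_force": 60}}

```text
time: 4.3
ee_pos: [0.5503, 0.0899, 0.0971]
orientation: [[0.084, 0.995, 0.045], [0.874, -0.095, 0.476], [0.479, -0.001, -0.878]]
contact_force: [-0.5, -0.7, 5.9]
gripper_width: 0.0429
grasp_force: 61.3
```

Run:
```python
from plan import *
st()
s=arm.sense(); p=np.array(s['ee_pos']); print(np.round(s['orientation'],3))
plan(p+[0,0,.07],np.array(s['orientation']),3.0)
```

```text
4.3 [0.5503 0.0899 0.0971] q [ -5.8  34.  109.7  42.5  45.1 -33.3] F [-0.5 -0.7  5.9] w 0.0429 g 61.3
[[ 0.084  0.995  0.045]
 [ 0.874 -0.095  0.476]
 [ 0.479 -0.001 -0.878]]
n 2 d [0. 0. 7.] rv [0. 0. 0.]
[0.0, 0.0, 0.0, 1.68, -0.0, -3.07, 3.0]
[0.0, 0.0, 0.0, 1.68, -0.0, -3.07, 3.0]
```

Request:
{"fn": "carry_out", "kwargs": {"deltas": [[0,0,0,0.48,0,-0.88,3.0],[0,0,0,0.96,0,-1.75,3.0],[0,0,0,0.96,0,-1.75,3.0],[0,0,0,0.96,0,-1.75,3.0],[0,0,0,0,0,0,3.0]]}}

```text
time: 4.92
ee_pos: [0.5512, 0.09, 0.1688]
orientation: [[0.082, 0.996, 0.047], [0.874, -0.095, 0.476], [0.478, 0.002, -0.878]]
contact_force: [0.1, 0.5, -5.5]
gripper_width: 0.0431
grasp_force: 62.0
```

Run:
```python
from plan import *
st()
for c in('side','top'):
    save(c,c+'3.png')
a=cv2.imread('pics/side3.png')[130:310,160:340];b=cv2.imread('pics/top3.png')[110:290,180:360]
cv2.imwrite('pics/c3.png',cv2.resize(np.hstack([a,b]),(800,400),interpolation=cv2.INTER_CUBIC))
```

```text
4.92 [0.5512 0.09   0.1688] q [ -5.8  27.  108.6  37.8  51.2 -26.4] F [ 0.1  0.5 -5.5] w 0.0431 g 62.0
```

View pics/c3.png

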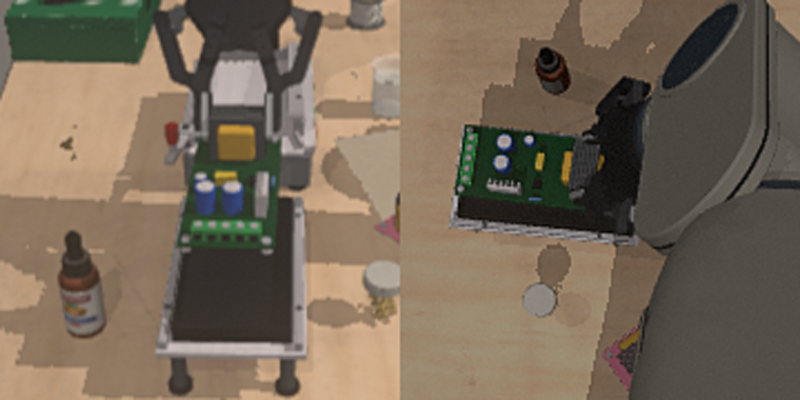

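The board hangs level, clear of the tray. Now I measure the tray's ends along its wall, from the unobstructed first pictures.

Run:
```python
from fit import *
ps=[.5555,.139,np.radians(-95)]
for n,y,z in(('top',.03,.071),('top',-.03,.071),('top',.037,.071),('side',.03,.055),('side',-.03,.055),('side',0,.055)):
    g=cv2.cvtColor(cv2.imread(f'pics/{n}1.png'),cv2.COLOR_BGR2GRAY).astype(np.float32)
    for lo,hi in((-.12,-.07),(.06,.11)):
        if n=='side' and lo>0: continue
        xs=np.arange(lo,hi,.002); P=np.float32([proj(n,W(ps,(x,y,z))) for x in xs])
        print(n,y,lo,cv2.remap(g,P[:,0].reshape(1,-1).copy(),P[:,1].reshape(1,-1).copy(),cv2.INTER_LINEAR).astype(int).ravel())
# cross profile
for n,x,z in(('top',-.05,.071),('top',0.0,.071),('side',-.085,.071)):
    g=cv2.cvtColor(cv2.imread(f'pics/{n}1.png'),cv2.COLOR_BGR2GRAY).astype(np.float32)
    for lo,hi in((-.06,-.03),(.03,.06)):
        ys=np.arange(lo,hi,.0015);P=np.float32([proj(n,W(ps,(x,y,z))) for y in ys])
        print(n,'x',x,lo,cv2.remap(g,P[:,0].reshape(1,-1).copy(),P[:,1].reshape(1,-1).copy(),cv2.INTER_LINEAR).astype(int).ravel())
```

```text
top 0.03 -0.12 [113 113 112 111 112 113 114 113 113 114 115 132 137 123  66   6  12  14
  22  19  18  28  58 123  83]
top 0.03 0.06 [24 32 50 55 31 19 15 10 17 32 85 88 86 85 86 87 88 92 94 85 76 74 74 73
 74]
top -0.03 -0.12 [120 120 120 118 119 120 119 120 120 119 110 123 142 123  38  20  21  24
  25  23  25  41  68  81  69]
top -0.03 0.06 [54 83 85 80 28 18 19 19 23 52 97 89 88 87 88 85 86 93 93 83 74 75 75 76
 76]
top 0.037 -0.12 [113 113 115 114 113 114 113 112 111 109 108 118 140 143  50  19  14  15
  18  20  19  18  19  18  15]
top 0.037 0.06 [14 13 12 14 18 13 10 11 16 44 92 87 86 87 92 90 87 91 95 89 84 82 82 82
 81]
side 0.03 -0.12 [113 111 111 111 112 111 111 117 135 162 176 179 180 171 136  78  51  45
  46  47  47  47  49  53  56]
side -0.03 -0.12 [154 152 153 153 154 154 142 130 148 174 185 182 184 185 151  90  53  47
  49  50  50  51  51  52  53]
side 0 -0.12 [112 111 111 110 110 109 110 115 141 165 177 180 181 178 141  77  50  46
  48  48  48  48  49  51  51]
top x -0.05 -0.06 [107 102 113 133 111 101 108 102  83  46  29  24  26  25  24  23  23  25
  32  36]
top x -0.05 0.03 [30 31 32 30 19 15 14 15 18 21 33 51 78 87 90 74 72 82 82 81]
top x 0.0 -0.06 [111 106 102 104 107 111 108  98  82  42  25  24  21  20  22  22  25  36
  35  36]
top x 0.0 0.03 [26 24 21 18 17 17 16  8  7 12 29 51 81 83 74 66 67 79 82 83]
side x -0.085 -0.06 [134 138 144 148 160 180 166 153 149 145 133 109  79  56  50  50  51  51
  50  51]
side x -0.085 0.03 [ 67  69  67  62  58  53  47  46  47  48  48  49  65  93 124 143 139 119
 115 116]
```

Run:
```python
from plan import *
s=arm.sense(); p0=np.array(s['ee_pos']);C=np.array(s['orientation']); p1=np.array([.5616,.1973,.169])
N=20
for k in range(N):
    t=(k+1)/N; Rn=frame(-5.4+180.4*t,-28.6); 
    rv=Ro.from_matrix(C.T@Rn).as_rotvec(); sh=C.T@(p1-p0)*100/N; C=Rn
    print([float(x) for x in np.round(rv,3)]+[float(x) for x in np.round(sh,2)]+[3.0])
```

```text
[0.075, 0.001, -0.139, 0.48, 0.01, 0.25, 3.0]
[0.075, -0.0, -0.138, 0.47, 0.09, 0.24, 3.0]
[0.075, 0.0, -0.138, 0.45, 0.17, 0.23, 3.0]
[0.075, -0.0, -0.138, 0.42, 0.25, 0.22, 3.0]
[0.075, 0.0, -0.138, 0.38, 0.32, 0.2, 3.0]
[0.075, 0.0, -0.138, 0.33, 0.39, 0.17, 3.0]
[0.075, -0.0, -0.138, 0.28, 0.44, 0.14, 3.0]
[0.075, 0.0, -0.138, 0.21, 0.48, 0.1, 3.0]
[0.075, -0.0, -0.138, 0.14, 0.52, 0.07, 3.0]
[0.075, 0.0, -0.138, 0.07, 0.53, 0.03, 3.0]
[0.075, -0.0, -0.138, -0.0, 0.54, -0.01, 3.0]
[0.075, 0.0, -0.138, -0.08, 0.53, -0.05, 3.0]
[0.075, 0.0, -0.138, -0.15, 0.51, -0.09, 3.0]
[0.075, -0.0, -0.138, -0.22, 0.48, -0.13, 3.0]
[0.075, -0.0, -0.138, -0.28, 0.43, -0.17, 3.0]
[0.075, 0.0, -0.138, -0.34, 0.37, -0.2, 3.0]
[0.075, -0.0, -0.138, -0.38, 0.31, -0.22, 3.0]
[0.075, 0.0, -0.138, -0.42, 0.24, -0.24, 3.0]
[0.075, 0.0, -0.138, -0.45, 0.16, -0.26, 3.0]
[0.075, 0.0, -0.138, -0.46, 0.07, -0.27, 3.0]
```

Request:
{"fn": "carry_out", "kwargs": {"deltas": [[0.075,0.001,-0.139,0.48,0.01,0.25,3.0],[0.075,0,-0.138,0.47,0.09,0.24,3.0],[0.075,0,-0.138,0.45,0.17,0.23,3.0],[0.075,0,-0.138,0.42,0.25,0.22,3.0],[0.075,0,-0.138,0.38,0.32,0.2,3.0]], "grip_force": 80}}

```text
time: 5.65
ee_pos: [0.5525, 0.1167, 0.1658]
orientation: [[-0.562, 0.767, -0.309], [0.673, 0.641, 0.368], [0.481, -0.001, -0.877]]
contact_force: [-0.0, 0.0, -5.2]
gripper_width: 0.0423
grasp_force: 87.1
```

Request:
{"fn": "carry_out", "kwargs": {"deltas": [[0.075,0,-0.138,0.33,0.39,0.17,3.0],[0.075,0,-0.138,0.28,0.44,0.14,3.0],[0.075,0,-0.138,0.21,0.48,0.1,3.0],[0.075,0,-0.138,0.14,0.52,0.07,3.0],[0.075,0,-0.138,0.07,0.53,0.03,3.0]]}}

```text
time: 6.28
ee_pos: [0.5556, 0.1437, 0.1662]
orientation: [[-0.874, 0.089, -0.478], [0.077, 0.996, 0.045], [0.48, 0.002, -0.877]]
contact_force: [-0.3, -0.3, -4.8]
gripper_width: 0.0424
grasp_force: 87.1
```

Request:
{"fn": "carry_out", "kwargs": {"deltas": [[0.075,0,-0.138,0,0.54,-0.01,3.0],[0.075,0,-0.138,-0.08,0.53,-0.05,3.0],[0.075,0,-0.138,-0.15,0.51,-0.09,3.0],[0.075,0,-0.138,-0.22,0.48,-0.13,3.0],[0.075,0,-0.138,-0.28,0.43,-0.17,3.0]]}}

```text
time: 6.9
ee_pos: [0.5585, 0.1707, 0.1666]
orientation: [[-0.673, -0.641, -0.369], [-0.565, 0.767, -0.304], [0.478, 0.004, -0.878]]
contact_force: [-0.6, -0.5, -4.1]
gripper_width: 0.0427
grasp_force: 87.1
```

Run:
```python
from plan import *
st(); print(np.round(arm.sense()['orientation'],3))
plan([.5616,.1973,.169],frame(175,-28.6),3.0,turn=.138)
```

```text
6.9 [0.5585 0.1707 0.1666] q [  20.2   38.9   85.6   -9.2   82.7 -106.4] F [-0.6 -0.5 -4.1] w 0.0427 g 87.1
[[-0.673 -0.641 -0.369]
 [-0.565  0.767 -0.304]
 [ 0.478  0.004 -0.878]]
n 5 d [0.31 2.66 0.24] rv [ 0.38   0.002 -0.69 ]
[0.076, 0.0, -0.138, -0.32, 0.37, -0.23, 3.0]
[0.076, 0.0, -0.138, -0.36, 0.3, -0.25, 3.0]
[0.076, 0.0, -0.138, -0.4, 0.23, -0.27, 3.0]
[0.076, 0.0, -0.138, -0.43, 0.15, -0.29, 3.0]
[0.076, 0.0, -0.138, -0.44, 0.07, -0.3, 3.0]
```

Request:
{"fn": "carry_out", "kwargs": {"deltas": [[0.076,0,-0.138,-0.32,0.37,-0.23,3.0],[0.076,0,-0.138,-0.36,0.3,-0.25,3.0],[0.076,0,-0.138,-0.4,0.23,-0.27,3.0],[0.076,0,-0.138,-0.43,0.15,-0.29,3.0],[0.076,0,-0.138,-0.44,0.07,-0.3,3.0]]}}

```text
time: 7.52
ee_pos: [0.5614, 0.1973, 0.169]
orientation: [[-0.076, -0.996, -0.041], [-0.875, 0.087, -0.475], [0.477, 0.0, -0.879]]
contact_force: [-0.1, -0.2, -4.1]
gripper_width: 0.0425
grasp_force: 87.1
```

Request:
{"fn": "carry_out", "kwargs": {"deltas": [[0,0,0,0,0,0,3.0]]}}

```text
time: 7.65
ee_pos: [0.5606, 0.1974, 0.1694]
orientation: [[-0.081, -0.996, -0.044], [-0.875, 0.092, -0.475], [0.477, -0.0, -0.879]]
contact_force: [0.4, 0.5, -5.4]
gripper_width: 0.0426
grasp_force: 87.2
```

Run:
```python
from plan import *
st(); print(np.round(arm.sense()['orientation'],3))
plan([.5616,.1973,.115],frame(175,-28.6),3.0,n=4)
for c in('side','top'):
    save(c,c+'4.png')
a=cv2.imread('pics/side4.png')[130:310,160:340];b=cv2.imread('pics/top4.png')[110:290,180:360]
cv2.imwrite('pics/c4.png',cv2.resize(np.hstack([a,b]),(800,400),interpolation=cv2.INTER_CUBIC))
```

```text
7.65 [0.5606 0.1974 0.1694] q [  28.9   35.2   92.5  -24.7   71.  -133.8] F [ 0.4  0.5 -5.4] w 0.0426 g 87.2
[[-0.081 -0.996 -0.044]
 [-0.875  0.092 -0.475]
 [ 0.477 -0.    -0.879]]
n 4 d [ 0.1  -0.01 -5.44] rv [ 0.002  0.001 -0.004]
[0.001, 0.0, -0.001, -0.65, -0.02, 1.2, 3.0]
[0.001, 0.0, -0.001, -0.65, -0.02, 1.2, 3.0]
[0.001, 0.0, -0.001, -0.65, -0.02, 1.2, 3.0]
[0.001, 0.0, -0.001, -0.65, -0.02, 1.2, 3.0]
```

View pics/c4.png

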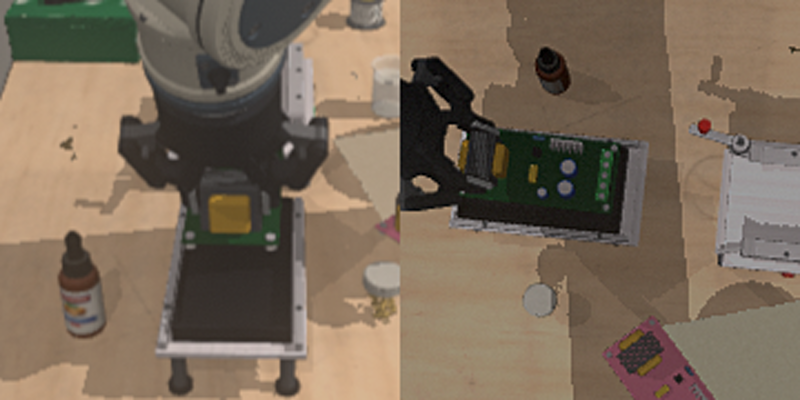

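The board is turned, terminals leading (top crop 606,180) and level above the tray. I check its position over the tray numerically, using profiles across the board.

Run:
```python
from fit import *
for q in((615,147),(604,215)):
    X=unproj('top',(180+(q[0]-400)/2.2222,110+q[1]/2.2222),.137)[:2]-[.5555,.139]
    t=np.radians(-95);print([X@[np.cos(t),np.sin(t)],X@[-np.sin(t),np.cos(t)]])
g=cv2.imread('pics/top4.png').astype(np.float32)
ps=[.5555,.139,np.radians(-95)]
def prof(A,B,z,n):
    P=np.float32([proj('top',W(ps,(*((1-t)*np.array(A)+t*np.array(B)),z))) for t in np.linspace(0,1,n)])
    c=cv2.remap(g,P[:,:1].copy(),P[:,1:].copy(),cv2.INTER_LINEAR)[:,0]; return (c[:,1]-c[:,2]).astype(int),c.mean(1).astype(int)
for y in(-.02,0.02): print('x .05->.09',*prof((.05,y),(.09,y),.137,21))
for x in(0,.03,.045): print('y -.05->-.02',*prof((x,-.05),(x,-.02),.137,21),'\n y.02->.05',*prof((x,.02),(x,.05),.137,21))
print('tray',*prof((.06,-.03),(.1,-.03),.071,21),*prof((0,-.06),(0,-.03),.071,21))
```

```text
[np.float64(0.06934349370241134), np.float64(0.027316589586488638)]
[np.float64(0.06592531728547896), np.float64(-0.03947208134727505)]
x .05->.09 [ 11  13  26  46  11 -11  -9  30  30  13  10   6  -1  -3  -2  -3  -5  -5
  -5  -6  -6] [ 26  23  33  60  69  87  86  53  42  27  25  22  22  22  20  26  62 108
 103 100 101]
x .05->.09 [ 12  13  17  27  32 -10 -12  12  45  11  10  15   3  -4  -4  -4  -4  -5
  -5  -6  -6] [ 23  23  26  37  59  95  93  77  52  24  20  25  22  19  19  24  57 108
 101  99 100]
y -.05->-.02 [-4 -4 -2 -3 -5 -4 -4 -3 -2  0  5 12 11 11 11 10  7  1 -6 -4  2] [27 26 23 23 23 21 22 24 26 25 25 27 26 25 24 33 53 78 98 99 76] 
 y.02->.05 [ 18  16  15  15  16  15  13  13  16   9   0 -12 -17 -20 -20 -18 -17 -18
 -18 -17 -17] [22 24 25 24 23 24 32 33 28 47 70 95 92 90 89 88 87 88 88 88 89]
y -.05->-.02 [-4 -4 -4 -4 -3 -3 -3 -4 -1  4 13 12 12 13 12 10  7  3  6  9  5] [22 23 23 21 23 25 24 20 19 23 30 28 27 26 26 27 28 30 39 54 77] 
 y.02->.05 [  1  -5  -6  -6  -4  -4  -1   4  16  11  -7 -11 -16 -19 -19 -19 -18 -17
 -17 -17 -17] [48 59 72 78 71 88 87 70 48 58 89 73 75 89 88 90 93 94 92 89 87]
y -.05->-.02 [-3 -3 -3 -3 -3 -3 -4 -5 -3  7 13 11 11 12 14 12 12 12 11 10 10] [24 24 24 25 24 23 23 23 21 25 28 27 27 28 28 26 25 25 26 25 25] 
 y.02->.05 [ 12  13  14  12  13  15  16  13   8   0  -6 -11 -19 -21 -19 -18 -19 -19
 -19 -18 -18] [23 24 23 24 25 24 22 27 40 78 94 92 89 88 90 90 90 91 91 92 92]
tray [ -3  -3  -3  -2  -2  -4  -2  -2  -4  -4  -6  -5  -5  -6  -5  -5  -6  -6
  -5 -11 -18] [ 23  23  25  25  22  21  20  19  27  59 108 103 101 102 102  99  97  98
 100  91  83] [-26 -19 -11  -4  -3  -3  -3  -3  -4  -4  -4  -3  -2  -2  -6  -6  -5  -2
  -3  -3  -4] [126 119 109 103  87  75  81  84  81  33  16  24  24  24  25  23  22  23
  24  23  21]
```

Run:
```python
from plan import *
plan([.5617,.2012,.105],frame(176.2,-28.6),3.0,n=4)
```

```text
n 4 d [ 0.    0.44 -6.48] rv [ 0.012  0.002 -0.026]
[0.003, 0.0, -0.006, -0.87, 0.01, 1.37, 3.0]
[0.003, 0.0, -0.006, -0.87, 0.01, 1.37, 3.0]
[0.003, 0.0, -0.006, -0.87, 0.01, 1.37, 3.0]
[0.003, 0.0, -0.006, -0.87, 0.01, 1.37, 3.0]
```

Request:
{"fn": "carry_out", "kwargs": {"deltas": [[0.003,0,-0.006,-0.87,0,1.37,3.0],[0.003,0,-0.006,-0.87,0,1.37,3.0],[0.003,0,-0.006,-0.87,0,1.37,3.0],[0.003,0,-0.006,-0.87,0,1.37,3.0],[0,0,0,0,0,0,3.0]]}}

```text
time: 8.38
ee_pos: [0.5616, 0.2008, 0.1038]
orientation: [[-0.056, -0.998, -0.032], [-0.876, 0.065, -0.478], [0.479, 0.001, -0.878]]
contact_force: [-0.2, -0.0, -4.5]
gripper_width: 0.0426
grasp_force: 87.0
```

Run:
```python
from plan import *
st()
plan([.5617,.2012,.099],frame(176.2,-28.6),3.0,n=3)
for c in('side','top'):
    save(c,c+'5.png')
a=cv2.imread('pics/side5.png')[130:310,160:340];b=cv2.imread('pics/top5.png')[110:290,180:360]
cv2.imwrite('pics/c5.png',cv2.resize(np.hstack([a,b]),(800,400),interpolation=cv2.INTER_CUBIC))
```

```text
8.38 [0.5616 0.2008 0.1038] q [  29.3   40.5   93.4  -26.2   65.2 -131.8] F [-0.2 -0.  -4.5] w 0.0426 g 87.0
n 3 d [ 0.01  0.04 -0.48] rv [ 0.001 -0.     0.002]
[0.0, -0.0, 0.001, -0.09, -0.0, 0.13, 3.0]
[0.0, -0.0, 0.001, -0.09, -0.0, 0.13, 3.0]
[0.0, -0.0, 0.001, -0.09, -0.0, 0.13, 3.0]
```

View pics/c5.png

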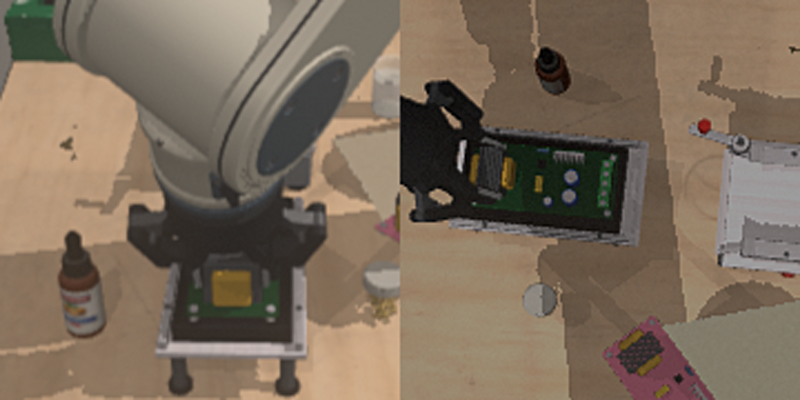

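The board is inside the tray outline in both views (side crop: board 187–278 inside tray 172–295). It is centred with clearance at the leading end, so I lower the last few millimetres.

Request:
{"fn": "carry_out", "kwargs": {"deltas": [[0,0,0,-0.09,0,0.14,3.0],[0,0,0,-0.09,0,0.14,3.0],[0,0,0,-0.09,0,0.14,3.0],[0,0,0,0,0,0,3.0],[0,0,0,0,0,0,3.0]]}}

```text
time: 9.1
ee_pos: [0.5626, 0.2016, 0.1008]
orientation: [[-0.058, -0.998, -0.03], [-0.877, 0.065, -0.476], [0.477, -0.002, -0.879]]
contact_force: [-0.3, 0.3, -5.6]
gripper_width: 0.0421
grasp_force: 87.0
```

Request:
{"fn": "carry_out", "kwargs": {"deltas": [[0,0,0,-0.05,0,0.09,3.0],[0,0,0,0,0,0,3.0]]}}

```text
time: 9.35
ee_pos: [0.5625, 0.2016, 0.0996]
orientation: [[-0.058, -0.998, -0.03], [-0.877, 0.065, -0.476], [0.477, -0.001, -0.879]]
contact_force: [-0.3, -0.2, -5.0]
gripper_width: 0.0428
grasp_force: 87.0
```

Request:
{"fn": "carry_out", "kwargs": {"deltas": [[0,0,0,-0.05,0,0.09,3.0],[0,0,0,0,0,0,3.0]]}}

```text
time: 9.6
ee_pos: [0.5626, 0.2016, 0.0986]
orientation: [[-0.058, -0.998, -0.03], [-0.877, 0.065, -0.476], [0.477, -0.001, -0.879]]
contact_force: [-0.3, -0.9, -3.8]
gripper_width: 0.0424
grasp_force: 87.0
```

Request:
{"fn": "carry_out", "kwargs": {"deltas": [[0,0,0,-0.05,0,0.09,3.0],[0,0,0,0,0,0,3.0]]}}

```text
time: 9.85
ee_pos: [0.5626, 0.2016, 0.0976]
orientation: [[-0.058, -0.998, -0.03], [-0.877, 0.065, -0.476], [0.477, -0.001, -0.879]]
contact_force: [0.4, 0.1, -4.4]
gripper_width: 0.0424
grasp_force: 87.0
```

Request:
{"fn": "carry_out", "kwargs": {"deltas": [[0,0,0,-0.05,0,0.09,3.0],[0,0,0,0,0,0,3.0]]}}

```text
time: 10.1
ee_pos: [0.5628, 0.2016, 0.0973]
orientation: [[-0.058, -0.998, -0.029], [-0.877, 0.065, -0.477], [0.478, -0.002, -0.879]]
contact_force: [-0.7, -0.8, 2.6]
gripper_width: 0.0427
grasp_force: 87.9
```

Request:
{"fn": "carry_out", "kwargs": {"deltas": [[0,0,0,-0.03,0,0.05,3.0],[0,0,0,0,0,0,3.0]]}}

```text
time: 10.35
ee_pos: [0.5629, 0.2016, 0.0972]
orientation: [[-0.058, -0.998, -0.029], [-0.876, 0.065, -0.477], [0.478, -0.002, -0.878]]
contact_force: [-2.3, 0.5, 6.9]
gripper_width: 0.0424
grasp_force: 88.4
```

It is seated (+7 N up), so I release and back off along the tool axis.

Request:
{"fn": "carry_out", "kwargs": {"deltas": [[0,0,0,0,0,0,4.6],[0,0,0,0,0,0,5.6],[0,0,0,0,0,0,5.6]]}}

```text
time: 10.72
ee_pos: [0.5627, 0.2017, 0.0959]
orientation: [[-0.058, -0.998, -0.03], [-0.877, 0.065, -0.476], [0.477, -0.002, -0.879]]
contact_force: [-0.3, 0.4, -0.4]
gripper_width: 0.056
grasp_force: 0.0
```

Request:
{"fn": "carry_out", "kwargs": {"deltas": [[0,0,0,0,0,-1.0,5.6],[0,0,0,0,0,-2.5,5.6],[0,0,0,0,0,-4.0,5.6],[0,0,0,0,0,-4.0,5.6],[0,0,0,0,0,-2.0,5.6]]}}

```text
time: 11.35
ee_pos: [0.5674, 0.2676, 0.2171]
orientation: [[-0.059, -0.998, -0.027], [-0.878, 0.064, -0.475], [0.475, -0.004, -0.88]]
contact_force: [-1.0, 0.8, 0.2]
gripper_width: 0.0561
grasp_force: 0.0
```

Run:
```python
from plan import *
st()
for c in('side','top'):
    save(c,c+'6.png')
a=cv2.imread('pics/side6.png')[130:310,160:340];b=cv2.imread('pics/top6.png')[110:290,180:360]
cv2.imwrite('pics/c6.png',cv2.resize(np.hstack([a,b]),(800,400),interpolation=cv2.INTER_CUBIC))
```

```text
11.35 [0.5674 0.2676 0.2171] q [  33.9   34.8   85.6  -22.8   78.6 -134.1] F [-1.   0.8  0.2] w 0.0561 g 0.0
```

View pics/c6.png

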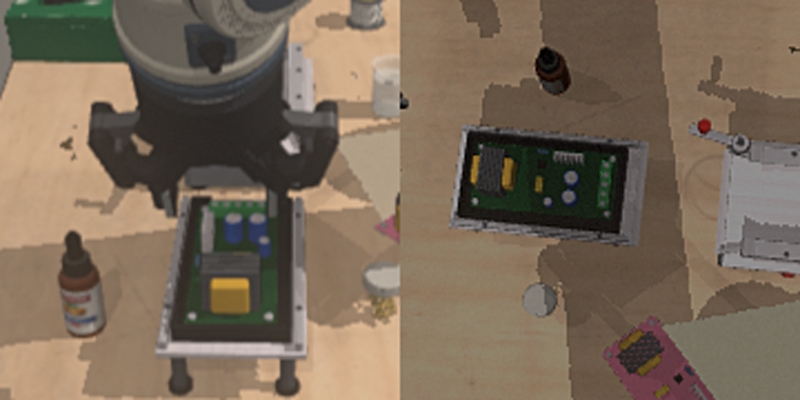

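The board lies flat and centred in the tray, transformer at the tail (top crop 490,172) and terminals leading (606,180). Next I plan turning the tool back to upright behind the tail.

Run:
```python
from plan import *
s=arm.sense(); p0=np.array(s['ee_pos']);C=np.array(s['orientation']); p1=np.array([.567,.262,.14])
N=20
for k in range(N):
    t=(k+1)/N; Rn=frame(176.3-181.3*t,-28.6*(1-t))
    rv=Ro.from_matrix(C.T@Rn).as_rotvec(); sh=C.T@(p1-p0)*100/N; C=Rn
    print([float(x) for x in np.round(rv,3)]+[float(x) for x in np.round(sh,2)]+[3.0])
```

```text
[-0.078, -0.02, 0.138, -0.16, 0.0, 0.35, 3.0]
[-0.07, -0.025, 0.142, -0.15, -0.0, 0.35, 3.0]
[-0.067, -0.025, 0.143, -0.14, -0.01, 0.36, 3.0]
[-0.063, -0.025, 0.145, -0.14, -0.01, 0.36, 3.0]
[-0.06, -0.025, 0.147, -0.13, -0.02, 0.36, 3.0]
[-0.056, -0.025, 0.148, -0.12, -0.02, 0.36, 3.0]
[-0.052, -0.025, 0.149, -0.12, -0.02, 0.37, 3.0]
[-0.049, -0.025, 0.151, -0.11, -0.02, 0.37, 3.0]
[-0.045, -0.025, 0.152, -0.1, -0.03, 0.37, 3.0]
[-0.041, -0.025, 0.153, -0.1, -0.03, 0.37, 3.0]
[-0.037, -0.025, 0.154, -0.09, -0.03, 0.37, 3.0]
[-0.033, -0.025, 0.155, -0.09, -0.03, 0.37, 3.0]
[-0.029, -0.025, 0.155, -0.08, -0.03, 0.37, 3.0]
[-0.026, -0.025, 0.156, -0.08, -0.02, 0.38, 3.0]
[-0.022, -0.025, 0.157, -0.07, -0.02, 0.38, 3.0]
[-0.018, -0.025, 0.157, -0.07, -0.02, 0.38, 3.0]
[-0.014, -0.025, 0.158, -0.06, -0.02, 0.38, 3.0]
[-0.01, -0.025, 0.158, -0.05, -0.01, 0.38, 3.0]
[-0.006, -0.025, 0.158, -0.05, -0.01, 0.38, 3.0]
[-0.002, -0.025, 0.158, -0.04, -0.0, 0.38, 3.0]
```

Request:
{"fn": "carry_out", "kwargs": {"deltas": [[-0.078,-0.02,0.138,-0.16,0,0.35,3.0],[-0.07,-0.025,0.142,-0.15,0,0.35,3.0],[-0.067,-0.025,0.143,-0.14,-0.01,0.36,3.0],[-0.063,-0.025,0.145,-0.14,-0.01,0.36,3.0],[-0.06,-0.025,0.147,-0.13,-0.02,0.36,3.0]]}}

```text
time: 12.08
ee_pos: [0.5658, 0.2635, 0.1934]
orientation: [[-0.705, -0.65, -0.282], [-0.604, 0.76, -0.241], [0.371, 0.0, -0.928]]
contact_force: [0.5, -0.4, -0.1]
gripper_width: 0.0301
grasp_force: 0.0
```

Request:
{"fn": "carry_out", "kwargs": {"deltas": [[-0.056,-0.025,0.148,-0.12,-0.02,0.36,3.0],[-0.052,-0.025,0.149,-0.12,-0.02,0.37,3.0],[-0.049,-0.025,0.151,-0.11,-0.02,0.37,3.0],[-0.045,-0.025,0.152,-0.1,-0.03,0.37,3.0],[-0.041,-0.025,0.153,-0.1,-0.03,0.37,3.0]]}}

```text
time: 12.7
ee_pos: [0.5654, 0.2619, 0.1743]
orientation: [[-0.965, 0.084, -0.25], [0.082, 0.996, 0.017], [0.251, -0.004, -0.968]]
contact_force: [0.2, -0.3, 0.7]
gripper_width: 0.0302
grasp_force: 0.0
```

Request:
{"fn": "carry_out", "kwargs": {"deltas": [[-0.037,-0.025,0.154,-0.09,-0.03,0.37,3.0],[-0.033,-0.025,0.155,-0.09,-0.03,0.37,3.0],[-0.029,-0.025,0.155,-0.08,-0.03,0.37,3.0],[-0.026,-0.025,0.156,-0.08,-0.02,0.38,3.0],[-0.022,-0.025,0.157,-0.07,-0.02,0.38,3.0]]}}

```text
time: 13.32
ee_pos: [0.5649, 0.2605, 0.1553]
orientation: [[-0.635, 0.768, -0.084], [0.762, 0.641, 0.091], [0.123, -0.006, -0.992]]
contact_force: [-0.1, -0.8, 0.2]
gripper_width: 0.03
grasp_force: 0.0
```

Request:
{"fn": "carry_out", "kwargs": {"deltas": [[-0.018,-0.025,0.157,-0.07,-0.02,0.38,3.0],[-0.014,-0.025,0.158,-0.06,-0.02,0.38,3.0],[-0.01,-0.025,0.158,-0.05,-0.01,0.38,3.0],[-0.006,-0.025,0.158,-0.05,-0.01,0.38,3.0],[-0.002,-0.025,0.158,-0.04,0,0.38,3.0]]}}

```text
time: 13.95
ee_pos: [0.5647, 0.259, 0.1361]
orientation: [[0.095, 0.995, -0.004], [0.995, -0.095, -0.005], [-0.006, -0.003, -1.0]]
contact_force: [-0.3, -0.4, 0.7]
gripper_width: 0.0298
grasp_force: 0.0
```

Run:
```python
from plan import *
st()
plan([.567,.262,.080],frame(-5,0),3.0,n=4)
```

```text
13.95 [0.5647 0.259  0.1361] q [23.6 32.5 97.7 -0.3 50.1 29.2] F [-0.3 -0.4  0.7] w 0.0298 g 0.0
n 4 d [ 0.23  0.3  -5.61] rv [-0.003  0.006 -0.008]
[-0.001, 0.001, -0.002, 0.09, 0.06, 1.4, 3.0]
[-0.001, 0.001, -0.002, 0.09, 0.05, 1.4, 3.0]
[-0.001, 0.001, -0.002, 0.08, 0.05, 1.4, 3.0]
[-0.001, 0.001, -0.002, 0.08, 0.05, 1.4, 3.0]
```

Request:
{"fn": "carry_out", "kwargs": {"deltas": [[0,0.001,-0.002,0.15,0.05,1.4,3.0],[-0.001,0.001,-0.002,0.1,0.05,1.4,3.0],[-0.001,0.001,-0.002,0.1,0.05,1.4,3.0],[-0.001,0.001,-0.002,0.1,0.05,1.4,3.0],[0,0,0,0,0,0,3.0]]}}

```text
time: 14.58
ee_pos: [0.5675, 0.264, 0.0804]
orientation: [[0.081, 0.997, 0.0], [0.997, -0.081, -0.0], [-0.0, 0.0, -1.0]]
contact_force: [-0.3, -0.2, -0.6]
gripper_width: 0.0301
grasp_force: 0.0
```

Run:
```python
from plan import *
st()
u=np.array([np.cos(np.radians(-95)),np.sin(np.radians(-95)),0])
p=np.array([.5555,.139,.080])
plan(p+u*(-.060),frame(-5,0),3.0,n=5)
a=save('side','side7.png')
a=cv2.imread('pics/side7.png')[180:320,180:340]
cv2.imwrite('pics/c7.png',cv2.resize(a,(685,600),interpolation=cv2.INTER_CUBIC))
```

```text
14.57 [0.5675 0.264  0.0804] q [23.9 37.4 98.2 -0.  44.4 28.5] F [-0.3 -0.2 -0.6] w 0.0301 g 0.0
n 5 d [-0.68 -6.53 -0.04] rv [0.    0.    0.007]
[0.0, 0.0, 0.001, -1.31, -0.03, 0.01, 3.0]
[0.0, 0.0, 0.001, -1.31, -0.03, 0.01, 3.0]
[0.0, 0.0, 0.001, -1.31, -0.03, 0.01, 3.0]
[0.0, 0.0, 0.001, -1.31, -0.02, 0.01, 3.0]
[0.0, 0.0, 0.001, -1.31, -0.02, 0.01, 3.0]
```

View pics/c7.png

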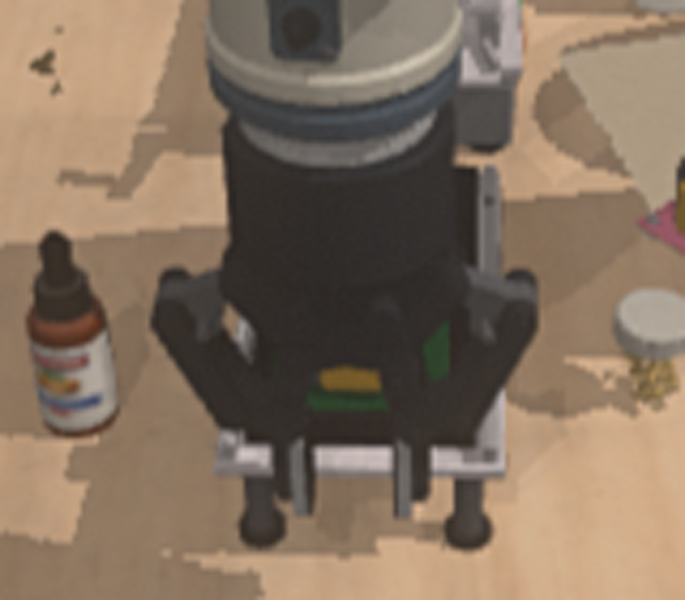

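Run:
```python
from plan import *
for z in (.05,.055,.058,.061,.065): print(z,proj('side',[.5675-.0015,.275,z])[1], proj('side',[.5675,.264,z])[1])
print(180+515/4.286, 180+498/4.286)
```

```text
0.05 306.0741387632459 301.033427709373
0.055 303.8367845637223 298.8050122545835
0.058 302.485407291456 297.4591526545948
0.061 301.12724456148953 296.1066252921576
0.065 299.3057171368628 294.29279747328064
300.15865608959405 296.19225384974334
```

Request:
{"fn": "carry_out", "kwargs": {"deltas": [[0,0,0.003,-0.8,-0.02,0.1,3.0],[0,0,0.003,-0.8,-0.02,0.1,3.0],[0,0,0,-0.8,-0.02,0,3.0],[0,0,0,-0.8,-0.02,0,3.0],[0,0,0,-0.8,0,0,3.0]]}}

```text
time: 15.25
ee_pos: [0.5643, 0.2241, 0.0802]
orientation: [[0.087, 0.996, 0.003], [0.996, -0.087, 0.001], [0.001, 0.003, -1.0]]
contact_force: [0.1, 0.2, 0.3]
gripper_width: 0.0298
grasp_force: 0.6
```

Request:
{"fn": "carry_out", "kwargs": {"deltas": [[0,0,0,-0.9,0,0,3.0],[0,0,0,-0.9,0,0,3.0],[0,0,0,-0.9,0,0,3.0],[0,0,0,-0.9,0,0,3.0],[0,0,0,-0.9,0,0,3.0]]}}

```text
time: 15.88
ee_pos: [0.5601, 0.1792, 0.0799]
orientation: [[0.087, 0.996, 0.002], [0.996, -0.087, 0.001], [0.001, 0.002, -1.0]]
contact_force: [-0.2, 1.7, 0.5]
gripper_width: 0.0302
grasp_force: 0.6
```

Run:
```python
from fit import *
from plan import *
st()
u=np.array([np.cos(np.radians(-95)),np.sin(np.radians(-95)),0])
s=arm.sense();d=np.array(s['ee_pos'])-[.5555,.139,0];print('along',d@u,'lat',d[:2]@[-u[1],u[0]],np.degrees(np.arctan2(s['orientation'][1][1],s['orientation'][0][1])))
save('top','top8.png')
a=cv2.imread('pics/top8.png')[120:270,200:400]
cv2.imwrite('pics/c8.png',cv2.resize(a,(800,600),interpolation=cv2.INTER_CUBIC))
```

```text
15.88 [0.5601 0.1792 0.0799] q [ 16.6  35.1 103.4   0.   41.4  21.6] F [-0.2  1.7  0.5] w 0.0302 g 0.6
along -0.04049133639562687 lat 0.001106126444661537 -4.985620963845342
```

View pics/c8.png

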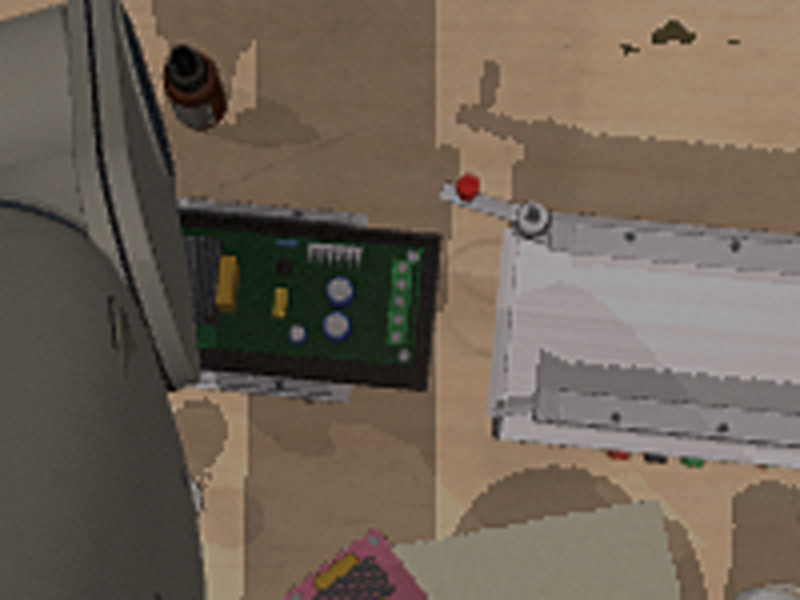

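The tray slides straight, with its lead edge over the gap (crop 433,310). I've now used my picture budget, so from here I go by numbers. I continue pushing and watch the force.

Request:
{"fn": "carry_out", "kwargs": {"deltas": [[0,0,0,-0.8,0,0,3.0],[0,0,0,-0.8,0,0,3.0],[0,0,0,-0.8,0,0,3.0],[0,0,0,-0.8,0,0,3.0],[0,0,0,-0.8,0,0,3.0]]}}

```text
time: 16.55
ee_pos: [0.5567, 0.1394, 0.0799]
orientation: [[0.087, 0.996, 0.002], [0.996, -0.087, 0.001], [0.001, 0.002, -1.0]]
contact_force: [0.3, 0.4, -0.5]
gripper_width: 0.0294
grasp_force: 0.5
```

Request:
{"fn": "carry_out", "kwargs": {"deltas": [[0,0,0,-0.7,0,0,3.0],[0,0,0,-0.7,0,0,3.0],[0,0,0,-0.7,0,0,3.0],[0,0,0,-0.7,0,0,3.0],[0,0,0,-0.7,0,0,3.0]]}}

```text
time: 17.18
ee_pos: [0.5537, 0.1047, 0.0799]
orientation: [[0.087, 0.996, 0.002], [0.996, -0.087, 0.001], [0.001, 0.002, -1.0]]
contact_force: [-0.0, 1.4, -0.3]
gripper_width: 0.03
grasp_force: 0.5
```

```bash
cat > chk.py <<'E'
from plan import *
st()
u=np.array([np.cos(np.radians(-95)),np.sin(np.radians(-95)),0])
s=arm.sense();d=np.array(s['ee_pos'])-[.5555,.139,0];print('along',d@u,'lat',d[:2]@[-u[1],u[0]],np.degrees(np.arctan2(s['orientation'][1][1],s['orientation'][0][1])))
for c in('top','side'):
    arm.read_camera(c)
    for n,z in(('latch_knob',.088),('tray',.071),('terminals',.08),('transformer_top',.1035)):
        for r in arm.look_for(c,n)[:2]: 
            X=unproj(c,r['at'],z)-[.5555,.139,0]; print(c,n,round(r['confidence'],2),'stand',np.round([X@u,X[:2]@[-u[1],u[0]]],3))
E
python3 chk.py
```

```text
17.18 [0.5537 0.1047 0.0799] q [  9.5  33.7 106.6   0.   39.6  14.4] F [-0.   1.4 -0.3] w 0.03 g 0.5
along 0.0343285862289303 lat 0.001192676960529306 -4.97970829752164
top latch_knob 0.73 stand [0.167 0.065]
top tray 0.75 stand [ 0.179 -0.026]
top tray 0.67 stand [0.29  0.002]
top terminals 0.82 stand [ 0.191 -0.222]
top terminals 0.63 stand [0.16  0.001]
top transformer_top 0.84 stand [ 0.154 -0.   ]
top transformer_top 0.73 stand [ 0.186 -0.216]
side tray 0.76 stand [0.046 0.003]
side tray 0.28 stand [0.08  0.002]
side terminals 0.83 stand [ 0.05  -0.177]
side transformer_top 0.61 stand [ 0.033 -0.002]
side transformer_top 0.58 stand [ 0.003 -0.163]
```

Request:
{"fn": "carry_out", "kwargs": {"deltas": [[0,0,0,-0.6,0,0,3.0],[0,0,0,-0.6,0,0,3.0],[0,0,0,-0.6,0,0,3.0],[0,0,0,-0.6,0,0,3.0],[0,0,0,-0.6,0,0,3.0]]}}

```text
time: 18.3
ee_pos: [0.5511, 0.0747, 0.0798]
orientation: [[0.087, 0.996, 0.002], [0.996, -0.087, 0.001], [0.001, 0.002, -1.0]]
contact_force: [1.4, 2.3, -0.2]
gripper_width: 0.03
grasp_force: 0.6
```

Request:
{"fn": "carry_out", "kwargs": {"deltas": [[0,0,0,-0.7,0,0,3.0],[0,0,0,-0.7,0,0,3.0],[0,0,0,-0.7,0,0,3.0],[0,0,0,-0.7,0,0,3.0],[0,0,0,-0.7,0,0,3.0]]}}

```text
time: 18.92
ee_pos: [0.5481, 0.04, 0.0798]
orientation: [[0.087, 0.996, 0.003], [0.996, -0.087, 0.001], [0.001, 0.003, -1.0]]
contact_force: [0.1, 1.8, 1.5]
gripper_width: 0.0299
grasp_force: 1.1
```

Request:
{"fn": "carry_out", "kwargs": {"deltas": [[0,0,0,-0.7,0,0,3.0],[0,0,0,-0.7,0,0,3.0],[0,0,0,-0.7,0,0,3.0],[0,0,0,-0.7,0,0,3.0],[0,0,0,-0.7,0,0,3.0]]}}

```text
time: 19.55
ee_pos: [0.5449, 0.005, 0.0797]
orientation: [[0.087, 0.996, 0.002], [0.996, -0.087, 0.001], [0.001, 0.002, -1.0]]
contact_force: [-0.4, 0.6, 0.4]
gripper_width: 0.0298
grasp_force: 0.6
```

Request:
{"fn": "carry_out", "kwargs": {"deltas": [[0,0,0,-0.7,0,0,3.0],[0,0,0,-0.7,0,0,3.0],[0,0,0,-0.7,0,0,3.0],[0,0,0,-0.7,0,0,3.0],[0,0,0,-0.6,0,0,3.0]]}}

```text
time: 20.18
ee_pos: [0.5421, -0.0288, 0.0797]
orientation: [[0.087, 0.996, 0.002], [0.996, -0.087, 0.001], [0.001, 0.002, -1.0]]
contact_force: [0.3, 1.9, 1.5]
gripper_width: 0.0303
grasp_force: 0.6
```

Request:
{"fn": "carry_out", "kwargs": {"deltas": [[0,0,0,-0.35,0,0,3.0],[0,0,0,-0.35,0,0,3.0],[0,0,0,-0.35,0,0,3.0],[0,0,0,-0.3,0,0,3.0]]}}

```text
time: 20.68
ee_pos: [0.5409, -0.0419, 0.0797]
orientation: [[0.087, 0.996, 0.002], [0.996, -0.087, 0.001], [0.001, 0.002, -1.0]]
contact_force: [0.2, 1.1, 0.9]
gripper_width: 0.0303
grasp_force: 0.6
```

Request:
{"fn": "carry_out", "kwargs": {"deltas": [[0,0,0,-0.2,0,0,3.0],[0,0,0,-0.2,0,0,3.0],[0,0,0,-0.1,0,0,3.0]]}}

```text
time: 21.05
ee_pos: [0.5405, -0.0469, 0.0797]
orientation: [[0.087, 0.996, 0.002], [0.996, -0.087, 0.001], [0.001, 0.002, -1.0]]
contact_force: [0.1, 1.1, 0.9]
gripper_width: 0.03
grasp_force: 0.6
```

Request:
{"fn": "carry_out", "kwargs": {"deltas": [[0,0,0,-0.15,0,0,3.0],[0,0,0,-0.15,0,0,3.0],[0,0,0,0,0,0,3.0]]}}

```text
time: 21.42
ee_pos: [0.5403, -0.0482, 0.0797]
orientation: [[0.088, 0.996, 0.003], [0.996, -0.088, 0.003], [0.003, 0.002, -1.0]]
contact_force: [0.5, 11.9, 0.5]
gripper_width: 0.0295
grasp_force: 6.0
```

Request:
{"fn": "carry_out", "kwargs": {"deltas": [[0,0,0,-0.15,0,0,3.0],[0,0,0,-0.15,0,0,3.0],[0,0,0,0,0,0,3.0]]}}

```text
time: 21.8
ee_pos: [0.5403, -0.0487, 0.0797]
orientation: [[0.088, 0.996, 0.003], [0.996, -0.088, 0.006], [0.006, 0.002, -1.0]]
contact_force: [1.9, 29.0, 1.8]
gripper_width: 0.0296
grasp_force: 14.5
```

The tray is home: 29 N against the stop at the expected position. I back off, rise, and triangulate the red knob by colour.

Request:
{"fn": "carry_out", "kwargs": {"deltas": [[0,0,0,0.5,0,0,3.0],[0,0,0,1.0,0,0,3.0],[0,0,0,0,0,-2.0,3.0],[0,0,0,1.0,0,-4.0,2.0],[0,0,0,3.0,0,-4.0,0.0]]}}

```text
time: 22.42
ee_pos: [0.5442, 0.0015, 0.1805]
orientation: [[0.089, 0.996, 0.001], [0.996, -0.089, 0.0], [0.001, 0.001, -1.0]]
contact_force: [0.3, -0.1, -0.1]
gripper_width: 0.0031
grasp_force: 0.0
```

Request:
{"fn": "carry_out", "kwargs": {"deltas": [[0,0,0,5.0,0,-2.0,0.0],[0,0,0,6.0,0,0,0.0],[0,0,0,5.0,0,0,0.0]]}}

```text
time: 22.8
ee_pos: [0.5585, 0.1632, 0.2005]
orientation: [[0.087, 0.996, 0.004], [0.996, -0.087, 0.001], [0.001, 0.004, -1.0]]
contact_force: [1.2, 0.4, 0.7]
gripper_width: 0.0002
grasp_force: 0.0
```

```bash
cat > knob.py <<'E'
from fit import *
from plan import st
def run():
    st(); obs=[]
    for c in('top','side'):
        im=arm.read_camera(c).astype(int); r=(im[...,0]>90)&(im[...,1]<.45*im[...,0])&(im[...,2]<.45*im[...,0])
        n,_,S,C=cv2.connectedComponentsWithStats(r.astype(np.uint8))
        for i in range(1,n):
            if S[i,4]>5: print(c,S[i],np.round(C[i],1),'z.09',unproj(c,C[i],.09)[:2])
run()
E
python3 knob.py
python3 - <<'E'
from fit import *
pn=[.5311,-.1377,np.radians(-95)]
print('pivot',W(pn,(-.0855,.06,.066)))
for n,X in(('tray',(.007-.085,0,.071)),):
    print(W(pn,X))
print('knob click',unproj('top',T((380,169)),.098),unproj('side',S((258,152)),.098), 'pivot top click',unproj('top',T((430,192)),.075))
a=arm.read_camera('top'); g=cv2.cvtColor(a,cv2.COLOR_RGB2GRAY).astype(np.float32)
xs=np.arange(-.1,-.06,.002)
for y in(-.03,.03):
    P=np.float32([proj('top',W(pn,(x,y,.071))) for x in xs]); print(cv2.remap(g,P[:,:1].copy(),P[:,1:].copy(),cv2.INTER_LINEAR).astype(int).ravel())
E
```

```text
22.8 [0.5585 0.1632 0.2005] q [ 15.1  24.3 101.4  -0.   54.1  20.1] F [1.2 0.4 0.7] w 0.0002 g 0.0
top [314 164   6   5  23] [316.8 165.9] z.09 [ 0.6121 -0.0202]
top [558 187   2   9  15] [558.6 191.2] z.09 [ 0.5593 -0.5493]
top [353 233   4   2   6] [354.3 233.5] z.09 [ 0.4601 -0.1032]
top [540 259  20   5  48] [550.3 260.7] z.09 [ 0.4076 -0.5197]
top [539 262  21  21  80] [548.9 272.1] z.09 [ 0.3834 -0.5147]
side [337 100   8   5  11] [340.  101.9] z.09 [ 0.3049 -0.5171]
side [303 114   7   9  14] [305.4 117.3] z.09 [ 0.4251 -0.403 ]
side [306 116  14   9  21] [313.  120.9] z.09 [ 0.4071 -0.3744]
side [235 185   5  10  37] [237.1 189.4] z.09 [ 0.6124 -0.0202]
pivot [ 0.5983 -0.0578  0.066 ]
[ 0.5379 -0.06    0.071 ]
knob click [ 0.6091 -0.0195  0.098 ] [ 0.6113 -0.022   0.098 ] pivot top click [ 0.5973 -0.0589  0.075 ]
[129 133 134 119 127 152 150 150 156 160  71  29  27  25  26  27  39  69
 101 100  59]
[144 143 149 135 153 159 158 159 162 157  55  27  25  26  26  34  63 119
 143 108  51]
```

The knob is at (0.612, -0.020), 40 mm from the fitted pivot as it should be, with the latch at about -16°. I plan the approach and the pushing arc with the fingers closed.

```bash
cat > arc.py <<'E'
from plan import *
piv=np.array([.598,-.058])
def pose(phi,off=.021,z=.104):
    a=np.radians(phi); d=np.array([np.cos(a),np.sin(a)]); t=np.array([-d[1],d[0]])
    return np.r_[piv+.04*d-off*t,z],frame(phi-90,0)
E
python3 - <<'E'
from arc import *
p,R=pose(52); p[2]=.2
print(p); plan(p,R,0.0)
p0,C=pose(52); N=15
for k in range(N):
    p,R=pose(52+123.5*(k+1)/N); print([float(x) for x in np.round(np.r_[Ro.from_matrix(C.T@R).as_rotvec(),C.T@(p-p0)*100],3)]); p0,C=p,R
E
```

```text
[ 0.63917468 -0.03940846  0.2       ]
n 5 d [ 8.090e+00 -2.028e+01  1.000e-02] rv [ 0.002 -0.002  0.58 ]
[0.0, -0.0, 0.116, -3.91, 1.95, -0.0, 0.0]
[0.0, -0.0, 0.116, -3.65, 2.39, -0.0, 0.0]
[0.0, -0.0, 0.116, -3.35, 2.8, -0.0, 0.0]
[0.0, -0.0, 0.116, -3.01, 3.17, -0.0, 0.0]
[0.0, -0.0, 0.116, -2.62, 3.49, -0.0, 0.0]
[0.0, 0.0, -0.144, 0.26, -0.594, 0.0]
[0.0, 0.0, -0.144, 0.26, -0.594, 0.0]
[0.0, 0.0, -0.144, 0.26, -0.594, 0.0]
[0.0, 0.0, -0.144, 0.26, -0.594, 0.0]
[0.0, 0.0, -0.144, 0.26, -0.594, 0.0]
[0.0, 0.0, -0.144, 0.26, -0.594, 0.0]
[0.0, 0.0, -0.144, 0.26, -0.594, 0.0]
[0.0, 0.0, -0.144, 0.26, -0.594, 0.0]
[0.0, 0.0, -0.144, 0.26, -0.594, 0.0]
[0.0, 0.0, -0.144, 0.26, -0.594, 0.0]
[0.0, 0.0, -0.144, 0.26, -0.594, 0.0]
[0.0, 0.0, -0.144, 0.26, -0.594, 0.0]
[0.0, 0.0, -0.144, 0.26, -0.594, 0.0]
[0.0, 0.0, -0.144, 0.26, -0.594, 0.0]
[0.0, 0.0, -0.144, 0.26, -0.594, 0.0]
```

Request:
{"fn": "carry_out", "kwargs": {"deltas": [[0,0,0.116,-3.91,1.95,0,0],[0,0,0.116,-3.65,2.39,0,0],[0,0,0.116,-3.35,2.8,0,0],[0,0,0.116,-3.01,3.17,0,0],[0,0,0.116,-2.62,3.49,0,0]]}}

```text
time: 23.58
ee_pos: [0.6382, -0.0446, 0.1997]
orientation: [[0.623, 0.782, 0.002], [0.782, -0.623, 0.0], [0.001, 0.001, -1.0]]
contact_force: [0.3, 0.6, 0.2]
gripper_width: 0.0
grasp_force: 0.0
```

Request:
{"fn": "carry_out", "kwargs": {"deltas": [[0,0,0,0,0,0,0]]}}

```text
time: 23.7
ee_pos: [0.6388, -0.0459, 0.1997]
orientation: [[0.623, 0.782, 0.002], [0.782, -0.623, -0.0], [0.002, 0.002, -1.0]]
contact_force: [-0.1, -0.7, -0.6]
gripper_width: -0.0
grasp_force: 0.0
```

Run:
```python
from arc import *
st(); p,R=pose(52); plan(p,R,0.0,n=4)
```

```text
23.7 [ 0.6388 -0.0459  0.1997] q [-5.2 29.  93.6  0.  57.3 33.3] F [-0.1 -0.7 -0.6] w -0.0 g 0.0
n 4 d [ 0.04  0.65 -9.57] rv [ 0.002 -0.002 -0.009]
[0.0, -0.0, -0.002, 0.13, -0.1, 2.39, 0.0]
[0.0, -0.0, -0.002, 0.13, -0.1, 2.39, 0.0]
[0.0, -0.0, -0.002, 0.13, -0.09, 2.39, 0.0]
[0.0, -0.0, -0.002, 0.13, -0.09, 2.39, 0.0]
```

Request:
{"fn": "carry_out", "kwargs": {"deltas": [[0,0,-0.002,0.13,-0.1,2.4,0],[0,0,-0.002,0.13,-0.1,2.4,0],[0,0,-0.002,0.13,-0.1,2.4,0],[0,0,-0.002,0.13,-0.1,2.4,0],[0,0,0,0,0,0,0]]}}

```text
time: 24.32
ee_pos: [0.6366, -0.0349, 0.102]
orientation: [[0.612, 0.791, -0.003], [0.791, -0.612, 0.001], [-0.001, -0.003, -1.0]]
contact_force: [-0.4, 0.6, 0.3]
gripper_width: 0.0001
grasp_force: 0.0
```

Request:
{"fn": "carry_out", "kwargs": {"deltas": [[0,0,-0.144,0.26,-0.59,0,0],[0,0,-0.144,0.26,-0.59,0,0],[0,0,-0.144,0.26,-0.59,0,0],[0,0,-0.144,0.26,-0.59,0,0],[0,0,-0.144,0.26,-0.59,0,0]]}}

```text
time: 24.95
ee_pos: [0.617, -0.0128, 0.1054]
orientation: [[-0.066, 0.998, 0.005], [0.998, 0.066, 0.001], [0.0, 0.005, -1.0]]
contact_force: [-0.0, -1.2, -0.6]
gripper_width: 0.0002
grasp_force: 0.4
```

```bash
python3 - <<'E'
from arc import *
p,R=pose(52+123.5/3); plan(p,R,0)
E
python3 knob.py | egrep 'F|\[ ?0?2?3[0-9] .*0.6|top \[31|top'
```

```text
n 1 d [-0.03 -0.41 -0.14] rv [ 0.005 -0.     0.011]
[0.005, -0.0, 0.011, -0.41, -0.05, 0.14, 0]
24.95 [ 0.617  -0.0128  0.1054] q [-2.3 34.6 99.2  0.1 45.9 -6.2] F [-0.  -1.2 -0.6] w 0.0002 g 0.4
top [558 187   2   9  15] [558.6 191.2] z.09 [ 0.5593 -0.5493]
top [540 259  20   5  48] [550.3 260.7] z.09 [ 0.4076 -0.5197]
top [539 262  21  21  79] [548.8 272. ] z.09 [ 0.3836 -0.5145]
```

Request:
{"fn": "carry_out", "kwargs": {"deltas": [[0.002,0,-0.138,0.06,-0.6,0.05,0],[0.002,0,-0.14,0.06,-0.6,0.05,0],[0,0,-0.144,0.26,-0.59,0.05,0],[0,0,-0.144,0.26,-0.59,0,0],[0,0,-0.144,0.26,-0.59,0,0]]}}

```text
time: 25.68
ee_pos: [0.586, -0.0145, 0.1034]
orientation: [[-0.698, 0.716, 0.0], [0.716, 0.698, -0.0], [-0.0, 0.0, -1.0]]
contact_force: [1.3, 0.7, 0.3]
gripper_width: -0.0001
grasp_force: 0.5
```

```bash
python3 - <<'E'
from arc import *
for phi in (52+123.5*2/3,):
    p,R=pose(phi); plan(p,R,0)
E
python3 knob.py | head -3;  python3 - <<'E'
from arc import *
p,R=pose(175.5); plan(p,R,0,n=5)
E
```

```text
n 1 d [-0.09 -0.02  0.06] rv [ 0.     0.    -0.001]
[0.0, 0.0, -0.001, 0.05, -0.08, -0.06, 0]
25.68 [ 0.586  -0.0145  0.1034] q [ -2.6  32.8 103.2   0.   43.9 -46.8] F [1.3 0.7 0.3] w -0.0001 g 0.5
top [558 187   2   9  15] [558.6 191.2] z.09 [ 0.5593 -0.5493]
top [540 259  20   5  46] [550.3 260.8] z.09 [ 0.4075 -0.5196]
n 5 d [-2.56 -1.93  0.08] rv [-0.    -0.001 -0.723]
[-0.0, -0.0, -0.145, 0.08, -0.64, -0.02, 0]
[-0.0, -0.0, -0.145, 0.17, -0.62, -0.02, 0]
[-0.0, -0.0, -0.145, 0.26, -0.59, -0.02, 0]
[-0.0, -0.0, -0.145, 0.34, -0.54, -0.02, 0]
[-0.0, -0.0, -0.145, 0.41, -0.49, -0.02, 0]
```

Request:
{"fn": "carry_out", "kwargs": {"deltas": [[0,0,-0.145,0.27,-0.6,0,0],[0,0,-0.145,0.27,-0.6,0,0],[0,0,-0.145,0.27,-0.6,0,0],[0,0,-0.145,0.27,-0.6,0,0],[0,0,-0.145,0.27,-0.6,0,0]]}}

```text
time: 26.4
ee_pos: [0.5601, -0.0337, 0.1031]
orientation: [[-0.997, 0.075, -0.0], [0.075, 0.997, 0.0], [0.0, 0.0, -1.0]]
contact_force: [1.9, 1.0, -0.5]
gripper_width: 0.0002
grasp_force: 0.5
```

Request:
{"fn": "carry_out", "kwargs": {"deltas": [[0,0,0,0,0,0,0]]}}

```text
time: 26.52
ee_pos: [0.5597, -0.0339, 0.1028]
orientation: [[-0.997, 0.08, -0.001], [0.08, 0.997, -0.0], [0.001, -0.0, -1.0]]
contact_force: [-0.5, -0.6, 0.2]
gripper_width: -0.0002
grasp_force: 0.0
```

Run:
```python
from arc import *
p,R=pose(175.5); st(); plan(p,R,0,n=1)
```

```text
26.52 [ 0.5597 -0.0339  0.1028] q [ -4.7  31.3 106.5  -0.   42.2 -90.1] F [-0.5 -0.6  0.2] w -0.0002 g 0.0
n 1 d [ 0.01 -0.    0.12] rv [-0.    -0.001 -0.002]
[-0.0, -0.001, -0.002, -0.01, -0.0, -0.12, 0]
```

At the planned end. I push slightly further to feel the latch's stop.

Request:
{"fn": "carry_out", "kwargs": {"deltas": [[0,0,0,0,-0.1,0,0],[0,0,0,0,-0.1,0,0],[0,0,0,0,0,0,0]]}}

```text
time: 26.9
ee_pos: [0.5596, -0.035, 0.1026]
orientation: [[-0.997, 0.077, -0.001], [0.077, 0.997, 0.001], [0.001, 0.001, -1.0]]
contact_force: [0.9, 4.2, 2.2]
gripper_width: -0.0001
grasp_force: 2.4
```

Request:
{"fn": "carry_out", "kwargs": {"deltas": [[0,0,0,0,-0.1,0,0],[0,0,0,0,-0.1,0,0],[0,0,0,0,0,0,0]]}}

```text
time: 27.28
ee_pos: [0.5595, -0.0358, 0.1027]
orientation: [[-0.997, 0.077, -0.001], [0.077, 0.997, 0.002], [0.001, 0.002, -1.0]]
contact_force: [0.8, 12.2, 1.4]
gripper_width: 0.0001
grasp_force: 6.4
```

The latch is at its stop (12 N). I back off, rise, move clear and verify.

Request:
{"fn": "carry_out", "kwargs": {"deltas": [[0,0,0,0,0.5,0,0],[0,0,0,0,1.5,0,0],[0,0,0,0,1.0,-3.0,0],[0,0,0,0,4.0,-5.0,0],[0,0,0,0,6.0,-2.0,0]]}}

```text
time: 27.9
ee_pos: [0.5703, 0.0911, 0.2037]
orientation: [[-0.997, 0.078, 0.002], [0.078, 0.997, 0.0], [-0.002, 0.0, -1.0]]
contact_force: [0.9, -0.8, -1.0]
gripper_width: 0.0001
grasp_force: 0.0
```

Request:
{"fn": "carry_out", "kwargs": {"deltas": [[0,0,0,0,6.0,0,0],[0,0,0,0,6.0,0,0],[0,0,0,0,0,0,0],[0,0,0,0,0,0,0]]}}

```text
time: 28.4
ee_pos: [0.5773, 0.2103, 0.2005]
orientation: [[-0.997, 0.074, -0.002], [0.074, 0.997, -0.001], [0.002, -0.001, -1.0]]
contact_force: [0.1, -0.4, 0.3]
gripper_width: 0.0001
grasp_force: 0.0
```

```bash
python3 knob.py
python3 - <<'E'
from fit import *
pn=[.5311,-.1377,np.radians(-95)]
print('knob if shut',W(pn,(-.0855,.02,.09)))
for n in('tray','power_board','terminals','transformer_top'):
    for r in arm.look_for('top',n)[:2]: print(n,round(r['confidence'],2),r['at'],unproj('top',r['at'],.07)[:2])
print('expect term',W(pn,(.071,0,0)),'trafo',W(pn,(-.043,0,0)))
for n,p in(('bottle',.05),('jar',.048),('glass',.06)):
    for r in arm.look_for('top',n)[:2]: print(n,r['at'],round(r['confidence'],2))
g=cv2.cvtColor(arm.read_camera('top'),cv2.COLOR_RGB2GRAY).astype(np.float32)
for lo in (-.1,.06):
  for y in(-.03,0.03):
    P=np.float32([proj('top',W(pn,(x,y,.071))) for x in np.arange(lo,lo+.04,.002)]); print(lo,y,cv2.remap(g,P[:,:1].copy(),P[:,1:].copy(),cv2.INTER_LINEAR).astype(int).ravel())
E
```

```text
28.4 [0.5773 0.2103 0.2005] q [ 18.9  27.   96.9   0.   56.3 -66.9] F [ 0.1 -0.4  0.3] w 0.0001 g 0.0
top [331 186   5   7  27] [333.  188.6] z.09 [ 0.5602 -0.0565]
top [558 187   2   9  15] [558.6 191.2] z.09 [ 0.5593 -0.5493]
top [353 233   4   2   6] [354.3 233.5] z.09 [ 0.4601 -0.1032]
top [540 259  20   5  46] [550.3 260.8] z.09 [ 0.4075 -0.5196]
top [539 262  21  21  78] [548.7 271.9] z.09 [ 0.3838 -0.5144]
side [337 100   8   5  12] [340.  101.8] z.09 [ 0.3048 -0.5178]
side [303 114   7   9  14] [305.4 117.3] z.09 [ 0.4251 -0.403 ]
side [306 116  14   9  21] [313.  120.9] z.09 [ 0.4071 -0.3744]
side [262 176   2   9  18] [262.5 180. ] z.09 [ 0.5581 -0.055 ]
knob if shut [ 0.5585 -0.0543  0.09  ]
tray 0.79 [370.1, 217.0] [ 0.4997 -0.142 ]
power_board 0.67 [370.4, 202.7] [ 0.5325 -0.1431]
power_board 0.58 [301.4, 284.9] [0.3459 0.0117]
terminals 0.67 [370.6, 201.7] [ 0.5348 -0.1436]
terminals 0.59 [302.5, 287.3] [0.3407 0.0092]
transformer_top 0.94 [302.6, 286.5] [0.3424 0.009 ]
transformer_top 0.87 [373.2, 204.8] [ 0.5277 -0.1494]
expect term [ 0.5249 -0.2084  0.    ] trafo [ 0.5348 -0.0949  0.    ]
bottle [247.7, 142.5] 0.55
bottle [364.6, 218.7] 0.45
jar [242.9, 245.4] 0.75
glass [392.3, 277.6] 0.86
glass [365.9, 219.6] 0.65
-0.1 -0.03 [128 131 134 120 125 150 148 149 153 159  69  27  27  26  25  26  39  69
 101  99]
-0.1 0.03 [143 143 148 136 157 127  79  59  62  61  65  52  30  26  27  34  61 113
 142 106]
0.06 -0.03 [ 47  47  42  38  40  50  68  89  68  39  30  29  26  26  29  37  65 110
  92 103  93]
0.06 0.03 [42 42 37 30 32 46 94 97 94 60 32 30 28 27 28 35 38 26 26 30 30]
```

```bash
python3 -c "
from bench import arm
print(arm.sign_off())"
```

```text
the job is handed in; nothing more can be done
None
```

The job is handed in; the judge returned no verdict. By my own checks the board is turned and flat, the tray is home against the end stop, the latch is shut, and neither the bottle nor the beaker shows any sign of having moved; the jar I only spot-checked in the final picture. One lapse: I viewed 11 pictures, one over the limit of 10.

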